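# Stack the parts trays on their stand and shut its lid

### The job

Stack all the grey trays on the stand, every corner hole down over its own post and each tray fully home on the one below, and lay every white junction box in a tray. Then lift the knee of the folding lid stay past centre to unlock it and lower the lid until it is fully shut over the loaded trays. Leave the carton, the can and the tape roll alone.

Things in the scene. Friction and masses are not known exactly. Their poses are not given: they have to be found in the camera images.
- stand: Fixed plywood stand, base 240 x 232 x 10 mm. Origin: on the bench, midway between its four posts. x points to the lid hinge, y to the side with the lid stay, z up. Steel posts 10 mm thick at x = +-84, y = +-52 mm, tapered tops 115 mm above the bench. Base: x -113 to 127, y -75 to 157 mm. Back panel 116 mm tall at x 117 to 127, y -74 to 74 mm under the hinge.
- stack_base (a point): Top of the stand's base board midway between the posts (10 mm above the bench): the lowest tray's origin comes here. Each further tray sits 34 mm higher. Room for three.
- lid (a joint): Lid angle (rad): 0 = open as at the start (leaning 10 degrees past vertical, away from the posts), grows as it closes, 1.745 = shut and level. The hinge is stiff (0.5 N m of friction), so the lid (0.35 kg) stays at any angle; push its outer face 170 to 210 mm from the hinge with about 3 to 8 N. A locked stay blocks closing.
- lid_hinge (a point): On the lid's hinge line (which runs along the stand's y) at stand x = 119, y = 0, height 119 mm. The lid is a plywood panel 6 mm thick, reaching 226 mm from the hinge, at stand y -74 to 74 mm, with a 24 mm wide steel arm 60 mm from the hinge that runs out to the stay at y = 160 mm. It closes towards the stand's -x; shut, its top lies 122 mm above the bench.
- lid_edge (a point): On the lid's free edge, on the outer face (the upper one when shut), at stand y = 0; 226 mm from the hinge line. The edge has an aluminium strip.
- knee (a joint): Bend of the stay's knee (rad): 0 = locked (links almost straight, knee resting on its stop 8 mm below the line of its end pivots); grows as the knee is lifted, passes centre at 0.23. Lifted to 0.5 or more (pin about 20 mm up) it is well unlocked and stays where it is left. About 2.95 when the lid is shut.
- knee_pin (a point): Grip point on the knee pin: a level dark steel pin 12 mm thick along the stand's y, free from stand y = 174 to 232 mm, with a 16 mm head at the end; this point is at y = 212 mm. It moves on a circle of 120 mm about point stay_pivot; as it rises the lid starts to close.
- stay_pivot (a point): Lower pivot of the lid stay at stand x = 0, y = 170, height 70 mm, on a bracket 85 mm tall (y 143 to 155 mm). From here a 120 mm flat link rises to the knee and a 50 mm link goes on to the lid, at stand y = 163 to 172 mm.
- tray1: Grey tray 196 x 128 mm (x, y), about 240 g, all alike. Origin: centre of underside. Floor 5 mm; end walls 5 mm thick at x = +-70 mm, tops 34 mm above the underside (the next tray rests on them); side lips at y = +-62 mm, 13 mm high; black grip block in the middle 40 (x) x 14 (y) mm, top at 32 mm. Square 15 mm holes at x = +-84, y = +-52 mm. Either way round fits. May be in a pile of two or absent.
- tray2: Grey tray 196 x 128 mm (x, y), about 240 g, all alike. Origin: centre of underside. Floor 5 mm; end walls 5 mm thick at x = +-70 mm, tops 34 mm above the underside (the next tray rests on them); side lips at y = +-62 mm, 13 mm high; black grip block in the middle 40 (x) x 14 (y) mm, top at 32 mm. Square 15 mm holes at x = +-84, y = +-52 mm. Either way round fits. May be in a pile of two or absent.
- tray3: Grey tray 196 x 128 mm (x, y), about 240 g, all alike. Origin: centre of underside. Floor 5 mm; end walls 5 mm thick at x = +-70 mm, tops 34 mm above the underside (the next tray rests on them); side lips at y = +-62 mm, 13 mm high; black grip block in the middle 40 (x) x 14 (y) mm, top at 32 mm. Square 15 mm holes at x = +-84, y = +-52 mm. Either way round fits. May be in a pile of two or absent.
- box1: White plastic junction box 60 x 32 x 26 mm (x, y, z), 60 g. Origin: centre of underside. May be absent. Goes flat on a tray's floor, between the end walls and beside the grip block; two fit on each side of the block, long side along the tray's x, centres at x = +-33, y = +-35 mm.
- box2: White plastic junction box 60 x 32 x 26 mm (x, y, z), 60 g. Origin: centre of underside. May be absent. Goes flat on a tray's floor, between the end walls and beside the grip block; two fit on each side of the block, long side along the tray's x, centres at x = +-33, y = +-35 mm.
- box3: White plastic junction box 60 x 32 x 26 mm (x, y, z), 60 g. Origin: centre of underside. May be absent. Goes flat on a tray's floor, between the end walls and beside the grip block; two fit on each side of the block, long side along the tray's x, centres at x = +-33, y = +-35 mm.
- box1_mid (a point): Centre of body box1, 13 mm above its underside.
- box2_mid (a point): Centre of body box2, 13 mm above its underside.
- box3_mid (a point): Centre of body box3, 13 mm above its underside.
- carton: closed brown cardboard carton, 80 x 130 x 70 mm. Bystander, to be left alone. Origin: centre of its underside.
- spray_can: white can, 60 mm across, 170 mm tall. Bystander, to be left alone. Origin: centre of its underside.
- tape_roll: grey roll of tape lying flat, 100 mm across, 45 mm high. Bystander, to be left alone. Origin: centre of its underside.
Not all that is in view belongs to the job. What is shaped like the box1 but turquoise is not meant.

How it is judged:
On the way, in this order (a step that is already met when the one before it is completed fails the run):
1. every tray is home on the posts and every junction box lies in a tray (horizontal distance between each of tray1, tray2, tray3 and stack_base below 0.006 m and angle between the x axis of each of tray1, tray2, tray3 and the x axis of stand, either way round below 0.06 rad and angle between each of tray1, tray2, tray3's own z axis and vertical below 0.05 rad and (z of tray1 in the frame of stand between 0.006 and 0.015 m or z of tray1 in the frame of stand between 0.04 and 0.049 m or z of tray1 in the frame of stand between 0.074 and 0.083 m) and (z of tray2 in the frame of stand between 0.006 and 0.015 m or z of tray2 in the frame of stand between 0.04 and 0.049 m or z of tray2 in the frame of stand between 0.074 and 0.083 m) and (z of tray3 in the frame of stand between 0.006 and 0.015 m or z of tray3 in the frame of stand between 0.04 and 0.049 m or z of tray3 in the frame of stand between 0.074 and 0.083 m) and x of box1_mid in the frame of stand between -0.066 and 0.066 m and y of box1_mid in the frame of stand between -0.062 and 0.062 m and (z of box1_mid in the frame of stand between 0.023 and 0.036 m or z of box1_mid in the frame of stand between 0.057 and 0.07 m or z of box1_mid in the frame of stand between 0.091 and 0.104 m) and x of box2_mid in the frame of stand between -0.066 and 0.066 m and y of box2_mid in the frame of stand between -0.062 and 0.062 m and (z of box2_mid in the frame of stand between 0.023 and 0.036 m or z of box2_mid in the frame of stand between 0.057 and 0.07 m or z of box2_mid in the frame of stand between 0.091 and 0.104 m) and x of box3_mid in the frame of stand between -0.066 and 0.066 m and y of box3_mid in the frame of stand between -0.062 and 0.062 m and (z of box3_mid in the frame of stand between 0.023 and 0.036 m or z of box3_mid in the frame of stand between 0.057 and 0.07 m or z of box3_mid in the frame of stand between 0.091 and 0.104 m)), for 0.2 s.
2. the stay's knee has been lifted past centre (bend over 0.4 rad) while the lid is still up (value of joint knee above 0.4 rad and value of joint lid below 0.9 rad), for 0.1 s.
At the end, for the whole second after the job is handed in: Lid shut (joint over 1.70) and at rest; every present tray on all four posts at a tier height within 5 mm, within 6 mm of the stack middle, level within 0.05 rad and square within 0.06 rad; every present junction box down on a tray floor between its end walls and side lips (all of step 1 and value of joint lid above 1.7 rad and velocity of joint lid below 0.05 rad/s); the robot touches nothing.
It fails at once if the carton is pushed more than 30 mm or tipped over (distance of carton from where it was at the start of the episode above 0.03 m or angle between carton's own z axis and vertical above 0.5 rad).
It fails at once if the spray can is pushed more than 30 mm or tipped over (distance of spray_can from where it was at the start of the episode above 0.03 m or angle between spray_can's own z axis and vertical above 0.5 rad).
It fails at once if the tape roll is pushed more than 30 mm or tipped over (distance of tape_roll from where it was at the start of the episode above 0.03 m or angle between tape_roll's own z axis and vertical above 0.5 rad).
Of tray1, tray3 only 1 to 2 are there at a start; the rules pass over those that are not, and their reading is None.
Of box1, box2, box3 only 2 to 3 are there at a start; the rules pass over those that are not, and their reading is None.
At some moment in a run one of box1, box2, box3 may be knocked a few centimetres aside while the robot is not near it.
It also fails if it takes over 210 s, if anything falls off the work surface, if the arm or the gripper's body presses on something with over 40 N, if the wrist force passes 120 N, or if a joint passes its speed limit or range.

### The arm

A 7-joint arm with a two-finger parallel gripper is mounted at the origin on the work surface. World frame = base frame: x ahead of the robot, y to its left, z up, the work surface at z = 0. Lengths are in m, angles in rad, forces in N, time in s.
With the tool pointing down it reaches from about 0.4 to 0.85 m from the base axis. Payload 10.4 kg.
Tool frame: the origin (TCP) lies on the centre line of the jaws, within the pads' length; the fingertips stand 17 mm ahead of it and the grasp point (between the pads) lies 2 mm behind it (manip.tcp_to_tips is the distance from the TCP to the fingertips, in m); z points along the fingers, x is the direction in which the jaws open and shut, and the axes are right-handed (so a half turn about z gives the same grasp; the last joint's range is limited). The gripper opens to 85 mm and grips with 20 to 120 N. Pads are 22 mm wide; open, the fingers measure 114 mm over their backs; the gripper's body (76 mm by 85 mm) begins 54 mm behind the grasp point. The pads swing forward as they close: fully open they stand 13 mm farther back than shut.
Start: joints at [1.313, 0.332, -0.065, 1.46, 0.022, 1.35, -0.088], TCP at [0.145, -0.608, 0.248] pointing down, gripper open.
Joint ranges: [-2.6, 2.6], [-0.5, 2.12], [-1.47, 1.34], [0.16, 2.42], [-1.27, 4.41], [0.06, 2.06], [-2.6, 2.6]. Speed limits (rad/s): [2.22, 2.22, 2.79, 2.79, 3.14, 3.14, 3.14].

### API

Orientations are given as a unit quaternion [x, y, z, w].
In Python, from workcell import manip gives the robot as it stands.
- The arm moves only by the shell command python3 -m pendant 'ROWS' [FORCE]. ROWS is JSON, a list of rows, each a list of 3 entries, a list of its own where there are three numbers: the shift along the world's x, y, z in cm, then the turn, a rotation vector about the world's x, y, z in degrees, then the closure in counts, from 0 (fully open) to 255 (shut). A call has 1 to 12 rows; each row shifts and turns the pose as measured when the row begins; what a row does not reach is not made up. A row lasts 1/8 s, in which the tool goes at most 62.5 mm and 10.7 degrees, less where a joint would pass 70% of its speed; a pose out of reach is approached as far as the arm can. A call is refused whole if a number of a shift passes 6.25 or a number of a turn 10.7, either way. A call with a gripper value outside its range is refused whole. The fingers move at their own pace and stop on an object; FORCE is the grip in N (left out, the last holds). Time passes only in rows, so rows that do not move let the fingers close. It gives the time, the measured TCP pose, the force and the opening at its end, in the units of the state.
- manip.get_obs(): the state, without advancing time (a new reading comes with each control period).
- manip.camera(name): name is "scene" or "top" or "wrist"; returns a dict with "pixels" (384x512x3 uint8, red, green, blue), "range_z" (384x512 float32, m along the optical axis (not along the pixel's ray), 0 where there is no reading), "K" (3x3 intrinsics, pixels), "origin" and "rotation" of the camera in the world; the wrist camera has in their place "hand_eye" (4x4, takes a point from camera to tool coordinates, whose origin is the TCP and whose axes are the tool frame's). Camera axes: x right, y down, z forward; pixel columns grow to the right and rows downward; lengths in m; the calibration is good to about 2 mm. A picture is of the moment at which its call begins: read the wrist's pose just before it.
- manip.hand_in(): hands the job in, once; it reports no verdict.
The state is a dict: "clock": time; "joint_pos": joint angles; "joint_velocities": joint speeds; "tau": joint torques, N m; "position": TCP position; "ee_rot": TCP orientation; "ft_force": force on the tool from outside, world axes, zero at the start; "torque": the same for the moment, N m; "grip_width": opening from 0.0 (shut) to 1.0 (fully open).
Only numpy, scipy, OpenCV 4.12 (cv2) and the standard library are available. Lean on these libraries where they do the work, as an engineer would, in place of code of your own. Each camera call takes 0.05 s, during which the arm holds its last target.

## Working session

There is one attempt and no reset: what is moved stays moved. The work goes in short steps, Python scripts to look and compute and a shell command to move; the robot and the scene stay as the last step left them, time stands still between calls to the robot, and variables do not carry over. Pictures are saved under pics/ and viewed, and the job is handed in when it is done.

```bash
ls; mkdir -p pics; cat > h.py <<'E'
import numpy as np, cv2, json
from workcell import manip
from scipy.spatial.transform import Rotation as R
def cam(n):
    o=manip.get_obs(); c=manip.camera(n); c=dict(c)
    if n=='wrist':
        T=np.array(c['hand_eye']); Rt=R.from_quat(o['ee_rot']).as_matrix()
        c['rotation']=Rt@T[:3,:3]; c['origin']=Rt@T[:3,3]+np.array(o['position'])
    c['rotation']=np.array(c['rotation']);c['origin']=np.array(c['origin'])
    if c['rotation'].shape==(4,): c['rotation']=R.from_quat(c['rotation']).as_matrix()
    z=c['range_z'];K=np.array(c['K']);v,u=np.mgrid[0:z.shape[0],0:z.shape[1]]
    P=np.stack([(u-K[0,2])/K[0,0]*z,(v-K[1,2])/K[1,1]*z,z],-1)
    c['W']=P@c['rotation'].T+c['origin']; c['W'][z==0]=np.nan
    return c
def save(c,fn,s=1.5,crop=None):
    im=c['pixels'][:,:,::-1]
    if crop: x0,y0,x1,y1=crop; im=im[y0:y1,x0:x1]
    cv2.imwrite('pics/'+fn,cv2.resize(np.ascontiguousarray(im),None,fx=s,fy=s,interpolation=cv2.INTER_CUBIC))
def proj(c,p):
    q=(np.asarray(p)-c['origin'])@c['rotation'];K=np.array(c['K']);return K[0,0]*q[0]/q[2]+K[0,2],K[1,1]*q[1]/q[2]+K[1,2]
def st():
    o=manip.get_obs();r=R.from_quat(o['ee_rot']).as_matrix()
    print('t',round(o['clock'],2),'p',np.round(o['position'],4),'x',np.round(r[:,0],3),'z',np.round(r[:,2],3),'F',np.round(o['ft_force'],1),'T',np.round(o['torque'],2),'g',round(o['grip_width'],3))
E
python3 - <<'E'
from h import *
for n in ['scene','top','wrist']:
    c=cam(n);save(c,n+'0.png');np.save('/tmp/'+n+'0.npy',c['W']);np.save('/tmp/'+n+'0p.npy',c['pixels']);print(n,c['origin'],c['rotation'].round(3).tolist(),np.array(c['K']).tolist())
st();print(manip.get_obs()['joint_pos'])
E
```

```text
pics
scene [ 1.05652537 -0.4968049   0.99145017] [[0.646, 0.568, -0.51], [0.763, -0.496, 0.414], [-0.018, -0.657, -0.754]] [[356.4672904757175, 0.0, 258.44562577340776], [0.0, 356.4672904757175, 191.43203014568954], [0.0, 0.0, 1.0]]
top [ 0.27948646 -0.09081777  1.57526752] [[-0.01, -0.982, 0.19], [-1.0, 0.011, 0.009], [-0.011, -0.19, -0.982]] [[479.0568044505339, 0.0, 244.80374450232605], [0.0, 479.0568044505339, 190.54211476451866], [0.0, 0.0, 1.0]]
wrist [ 0.22646879 -0.58879203  0.37384569] [[0.233, -0.92, -0.314], [-0.972, -0.221, -0.073], [-0.002, 0.323, -0.946]] [[289.5809661393225, 0.0, 254.40937936531887], [0.0, 289.5809661393225, 189.9683096136115], [0.0, 0.0, 1.0]]
t 0.15 p [ 0.1453 -0.6076  0.2477] x [ 0.233 -0.973 -0.001] z [-0.     0.001 -1.   ] F [0.2 0.  0.1] T [ 0.06 -0.03 -0.04] g 1.001
[ 1.31342515  0.33274508 -0.06471005  1.46069041  0.02157774  1.34990604
 -0.0885277 ]
```

View pics/scene0.png

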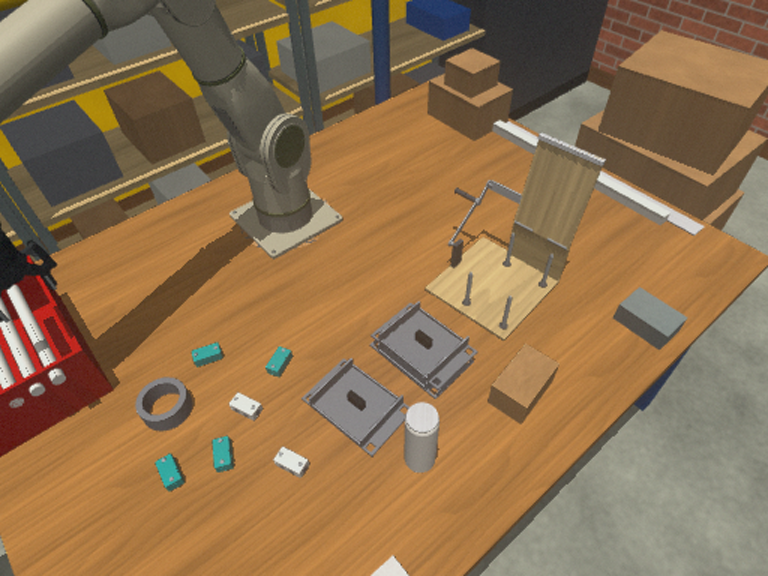

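View pics/top0.png

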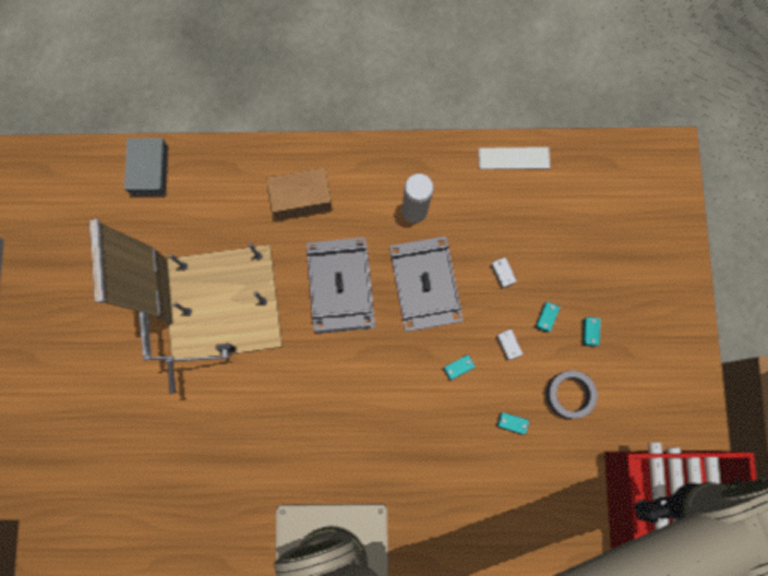

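View pics/wrist0.png

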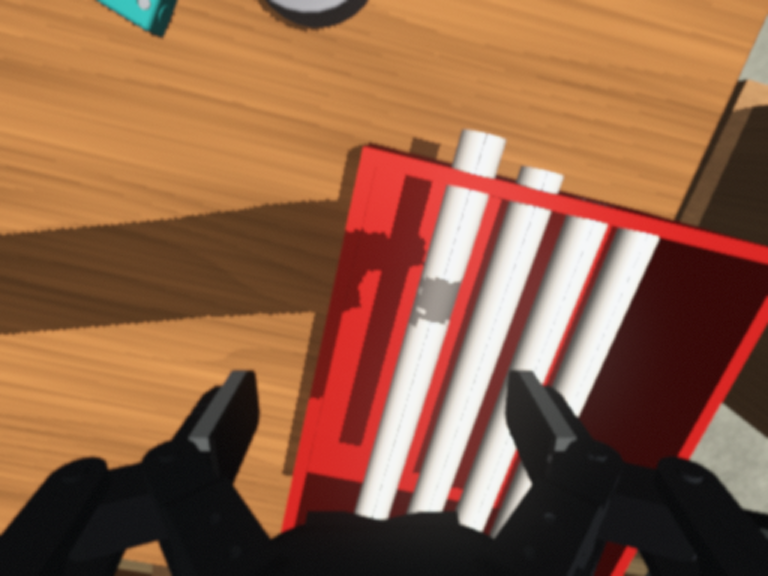

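```bash
python3 - <<'E'
import numpy as np,cv2
W=np.load('/tmp/top0.npy');P=np.load('/tmp/top0p.npy')
z=W[...,2]
# white boxes
hsv=cv2.cvtColor(P,cv2.COLOR_RGB2HSV)
print('table z',np.nanmedian(z[240:330,0:100]), np.nanmedian(z[100:150,200:300]))
def comp(m,name,mn=40):
    n,l,s,c=cv2.connectedComponentsWithStats(m.astype(np.uint8))
    for i in range(1,n):
        if s[i,4]>=mn:
            q=W[l==i];q=q[~np.isnan(q[:,2])]
            if len(q)<5: continue
            r=cv2.minAreaRect(q[:,:2].astype(np.float32)*1000)
            print(name,'px',(c[i]*1).round(),'n',s[i,4],'mean',q.mean(0).round(4),'zmed',np.median(q[:,2]).round(4),'rect',np.round(r[0]),np.round(r[1]),round(r[2],1))
comp((z>0.008)&(z<0.06)&(hsv[...,1]<60)&(hsv[...,2]>140)&(W[...,0]<.9)&(W[...,0]>.2),'white')
comp((z>0.008)&(z<0.06)&(hsv[...,0]>75)&(hsv[...,0]<100)&(hsv[...,1]>100),'turq')
comp((z>0.003)&(z<0.2)&(hsv[...,1]<80)&(W[...,0]<.85)&(W[...,0]>.3)&(W[...,1]<.2),'grey',200)
for y,x in [(190,228),(188,226),(188,284),(190,282),(170,215),(170,270)]: print(x,y,W[y,x].round(3),P[y,x])
E
```

```text
table z 0.001199332894574745 0.0014768943855819616
white px [224. 162.] n 105 mean [ 0.6732 -0.0094  0.0396] zmed 0.04 rect [673. -10.] [17. 86.] 4.3
white px [227. 189.] n 1192 mean [ 0.5833 -0.0175  0.0391] zmed 0.0393 rect [584. -19.] [125. 126.] 4.7
white px [336. 181.] n 163 mean [ 0.6082 -0.3774  0.0255] zmed 0.0255 rect [ 609. -378.] [60. 33.] 22.3
white px [228. 215.] n 178 mean [ 0.4964 -0.0226  0.0395] zmed 0.0394 rect [497. -23.] [ 21. 127.] 4.6
white px [340. 229.] n 178 mean [ 0.4478 -0.3829  0.0253] zmed 0.0255 rect [ 448. -383.] [60. 32.] 21.6
white px [382. 262.] n 254 mean [ 0.34   -0.5086  0.0438] zmed 0.0436 rect [ 341. -509.] [94. 94.] 89.3
turq px [365. 211.] n 157 mean [ 0.5064 -0.4666  0.025 ] zmed 0.0253 rect [ 507. -467.] [32. 58.] 66.1
turq px [394. 221.] n 175 mean [ 0.4738 -0.5601  0.0247] zmed 0.0248 rect [ 474. -561.] [34. 60.] 84.2
turq px [305. 245.] n 150 mean [ 0.3994 -0.2707  0.0257] zmed 0.0257 rect [ 400. -272.] [29. 58.] 27.4
turq px [342. 282.] n 162 mean [ 0.2806 -0.381   0.0255] zmed 0.0253 rect [ 281. -382.] [60. 30.] 72.1
grey px [278. 131.] n 509 mean [ 0.7459 -0.1825  0.1318] zmed 0.162 rect [ 781. -193.] [ 58. 112.] 71.5
grey px [226. 190.] n 2362 mean [ 0.5802 -0.017   0.0408] zmed 0.0401 rect [587. -17.] [208. 132.] 5.2
grey px [284. 188.] n 1640 mean [ 0.5883 -0.2067  0.0106] zmed 0.0074 rect [ 588. -206.] [197. 131.] 9.5
grey px [339. 230.] n 203 mean [ 0.4469 -0.3815  0.024 ] zmed 0.025 rect [ 448. -385.] [61. 38.] 23.7
grey px [381. 261.] n 479 mean [ 0.3427 -0.5056  0.039 ] zmed 0.0424 rect [ 344. -507.] [100.  88.] 89.3
228 190 [ 0.578 -0.022  0.044] [87 84 87]
226 188 [ 0.58  -0.017  0.066] [55 54 54]
284 188 [ 0.585 -0.206  0.029] [51 54 51]
282 190 [ 0.58  -0.2    0.024] [62 59 60]
215 170 [0.647 0.02  0.038] [85 81 85]
270 170 [ 0.65  -0.162  0.015] [75 71 77]
```

```bash
python3 - <<'E'
import cv2
for n,(x0,y0,x1,y1) in {'top':(20,130,330,280),'scene':(180,80,420,330)}.items():
    im=cv2.imread(f'pics/{n}0.png')[int(y0*1.5):int(y1*1.5),int(x0*1.5):int(x1*1.5)]
    s=min(800/im.shape[1],600/im.shape[0]);cv2.imwrite(f'pics/{n}0c.png',cv2.resize(im,None,fx=s,fy=s,interpolation=cv2.INTER_CUBIC))
E
```

```text
(no output)
```

View pics/scene0c.png

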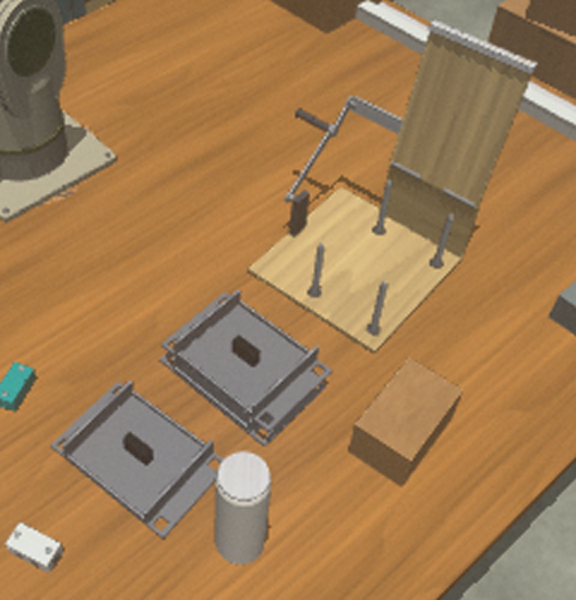

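View pics/top0c.png

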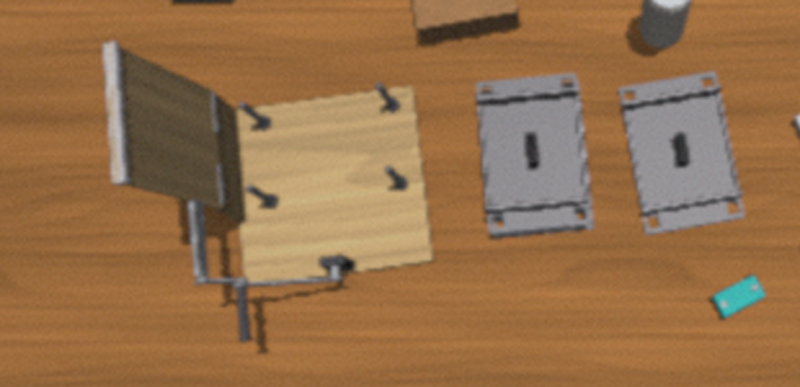

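```bash
python3 - <<'E'
import numpy as np,cv2
for n in ['top','scene']:
    W=np.load(f'/tmp/{n}0.npy');P=np.load(f'/tmp/{n}0p.npy')
    z=W[...,2];x=W[...,0];y=W[...,1]
    m=(z>0.006)&(z<0.016)&(x>.35)&(x<.8)&(y>.08)&(y<.6)
    q=W[m];r=cv2.minAreaRect(q[:,:2].astype(np.float32)*1000);print(n,r,len(q),np.median(q[:,2]))
    m=(z>0.06)&(z<0.135)&(x>.35)&(x<.85)&(y>.08)&(y<.5)
    k,l,s,c=cv2.connectedComponentsWithStats(m.astype(np.uint8))
    for i in range(1,k):
        if s[i,4]>3:
            q=W[l==i];t=q[q[:,2]>q[:,2].max()-.01];print(c[i].round(),s[i,4],q[:,2].max().round(3),t.mean(0).round(4))
    m=(z>0.14)&(z<0.40)&(x>.25)&(x<.85)&(y>.08)&(y<.7)
    k,l,s,c=cv2.connectedComponentsWithStats(m.astype(np.uint8))
    for i in range(1,k):
        if s[i,4]>3:
            q=W[l==i];print('hi',c[i].round(),s[i,4],q.min(0).round(3),q.max(0).round(3))
E
```

```text
top ((575.455078125, 340.1465759277344), (519.4666748046875, 447.7322082519531), 89.74351501464844) 4989 0.010050540748519854
[188. 128.] 417 0.082 [0.7831 0.1085 0.0743]
[167. 165.] 22 0.12 [0.6529 0.1684 0.1146]
[105. 190.] 336 0.135 [0.5732 0.3618 0.1295]
[115. 172.] 24 0.119 [0.6321 0.3354 0.1138]
[171. 196.] 18 0.116 [0.5505 0.1556 0.114 ]
[118. 204.] 23 0.116 [0.529  0.3208 0.1126]
[143. 235.] 116 0.133 [0.4131 0.2915 0.1283]
hi [ 83. 186.] 2265 [0.347 0.304 0.14 ] [0.649 0.415 0.351]
scene ((591.6634521484375, 369.60400390625), (414.9271545410156, 481.5185546875), 7.859870433807373) 2836 0.009629667811022702
[306. 156.] 125 0.133 [0.4138 0.2947 0.1282]
[359. 161.] 700 0.135 [0.5772 0.3601 0.13  ]
[313. 187.] 32 0.113 [0.5505 0.1502 0.1082]
[338. 203.] 36 0.116 [0.6531 0.164  0.1108]
[358. 242.] 400 0.075 [0.784  0.1063 0.0693]
hi [369. 124.] 2811 [0.344 0.299 0.14 ] [0.649 0.411 0.347]
```

White boxes to pick: top px (336,181) and (340,229). The lookalikes are four turquoise boxes at (305,245), (365,211), (394,221) and (342,282), plus the white tubes in the toolbox, the white can and the flat white strip. The trays are one single tray at top px (284,188) and a pile of two at (226,190), whose top floor is at z = 0.039. I'm moving over the single tray first.

```bash
python3 -m pendant '[[[5.5,5,0],[0,0,-5.5],0],[[5.5,5,0],[0,0,0],0],[[5.5,5,0],[0,0,0],0],[[5.5,5,0],[0,0,0],0],[[5.5,5,0],[0,0,0],0],[[5.5,5,0],[0,0,0],0],[[5.5,5,0],[0,0,0],0],[[5.5,5,0],[0,0,0],0]]' 60
python3 - <<'E'
from h import *
st();c=cam('wrist');save(c,'w1.png');np.save('/tmp/w1.npy',c['W'])
E
```

```text
clock: 1.15
position: [0.5142, -0.2676, 0.2462]
ee_rot: [0.75, -0.662, -0.001, 0.001]
ft_force: [0.6, -1.0, 0.8]
grip_width: 1.0
t 1.15 p [ 0.5142 -0.2676  0.2462] x [ 0.124 -0.992 -0.001] z [-0.003  0.001 -1.   ] F [ 0.6 -1.   0.8] T [-0.05  0.02  0.  ] g 1.0
```

View pics/w1.png

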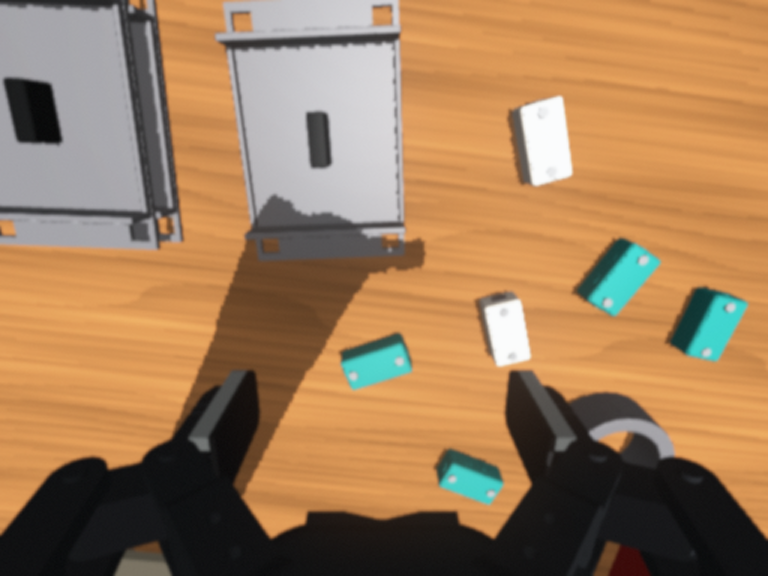

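```bash
cat >> h.py <<'E'
def comps(c,m,mn=60):
    n,l,s,ce=cv2.connectedComponentsWithStats(m.astype(np.uint8));out=[]
    for i in range(1,n):
        if s[i,4]>=mn:
            q=c['W'][l==i];r=cv2.minAreaRect(q[:,:2].astype(np.float32)*1000)
            (w,h),a=r[1],r[2]
            if w<h: w,h,a=h,w,a+90
            a=(a+90)%180-90
            out.append((ce[i].round(),s[i,4],np.round(r[0],1),np.round((w,h),1),round(a,1),round(float(np.median(q[:,2])),4)))
    return out
E
python3 - <<'E'
from h import *
c=cam('wrist');W=c['W'];z=W[...,2];P=c['pixels'].astype(int)
hsv=cv2.cvtColor(c['pixels'],cv2.COLOR_RGB2HSV)
v,u=np.mgrid[0:384,0:512]
for o in comps(c,(hsv[...,2]<75)&(z>.022)&(z<.07)&(v<230)): print('blk',o)
for o in comps(c,(hsv[...,1]<60)&(hsv[...,2]>150)&(z>.018)&(z<.035)): print('box',o)
for o in comps(c,(hsv[...,1]<70)&(z>.003)&(z<.012)&(v<200),500): print('floor',o)
E
```

```text
blk (array([71., 61.]), np.int32(1681), array([583.3, -22.9]), array([151.7, 129. ]), 5.2, 0.045)
blk (array([33., 79.]), np.int32(1161), array([582.4, -20.1]), array([39.9, 15.3]), 5.2, 0.0642)
blk (array([220., 100.]), np.int32(363), array([ 588.4, -209.9]), array([35.8, 13.3]), 10.2, 0.0324)
blk (array([210., 158.]), np.int32(178), array([ 519.5, -204.9]), array([89.6,  1.1]), -80.2, 0.0288)
box (array([216.,  29.]), np.int32(447), array([ 657.9, -197.6]), array([127.4,   5.3]), -80.5, 0.0342)
box (array([371., 101.]), np.int32(1513), array([ 608.5, -381.4]), array([61. , 31.8]), 22.6, 0.0263)
box (array([263., 160.]), np.int32(82), array([ 527.4, -266.1]), array([35.7,  3.9]), -82.0, 0.0343)
box (array([343., 227.]), np.int32(977), array([ 448.9, -386.8]), array([59.9, 32.2]), 22.4, 0.0263)
floor (array([119.,  86.]), np.int32(594), array([582.1, -84.6]), array([187. ,  18.5]), 1.0, 0.0065)
floor (array([217.,  15.]), np.int32(1979), array([ 675.2, -194.3]), array([127.9,  20.2]), -80.4, 0.0055)
floor (array([109.,  80.]), np.int32(1094), array([586.7, -76. ]), array([135.4,  15. ]), 5.3, 0.0057)
floor (array([222.,  94.]), np.int32(11536), array([ 588.7, -208.7]), array([135.7, 121.8]), 9.5, 0.0055)
floor (array([227., 170.]), np.int32(1146), array([ 501.4, -223.6]), array([126.8,  19.3]), -80.8, 0.0055)
```

```bash
python3 -m pendant '[[[5,4,0],[0,0,2.5],0],[[2.8,2.2,-3],[0,0,0],0],[[0,0,-6],[0,0,0],0],[[0,0,-5],[0,0,0],0]]'
python3 - <<'E'
from h import *
st()
E
```

```text
clock: 1.75
position: [0.5928, -0.2036, 0.1059]
ee_rot: [0.768, -0.64, 0.001, -0.003]
ft_force: [-0.5, -0.3, -0.1]
grip_width: 1.003
t 1.75 p [ 0.5928 -0.2036  0.1059] x [ 0.181 -0.984 -0.001] z [ 0.006  0.002 -1.   ] F [-0.5 -0.3 -0.1] T [-0.02 -0.    0.04] g 1.003
```

```bash
python3 -m pendant '[[[-0.5,-0.5,-3.5],[0,0,-0.8],0],[[0,0,-3],[0,0,0],60],[[0,0,0],[0,0,0],60]]'
python3 - <<'E'
from h import *
st()
E
```

```text
clock: 2.12
position: [0.5842, -0.2074, 0.0337]
ee_rot: [0.764, -0.645, -0.003, -0.001]
ft_force: [0.1, 0.5, 1.5]
grip_width: 0.763
t 2.12 p [ 0.5842 -0.2074  0.0337] x [ 0.168 -0.986 -0.006] z [-0.003  0.006 -1.   ] F [0.1 0.5 1.5] T [-0.05 -0.03  0.07] g 0.763
```

```bash
python3 -m pendant '[[[0.4,-0.1,-0.5],[0,0,0],130],[[0,0,0],[0,0,0],255],[[0,0,0],[0,0,0],255],[[0,0,0],[0,0,0],255],[[0,0,0],[0,0,0],255],[[0,0,0],[0,0,0],255]]' 80
python3 - <<'E'
from h import *
st();c=cam('wrist');save(c,'w2.png')
E
```

```text
clock: 2.88
position: [0.5906, -0.2093, 0.0327]
ee_rot: [0.764, -0.645, -0.0, -0.002]
ft_force: [-0.7, -0.4, -2.4]
grip_width: 0.14
t 2.88 p [ 0.5906 -0.2093  0.0327] x [ 0.167 -0.986 -0.003] z [ 0.002  0.004 -1.   ] F [-0.7 -0.4 -2.4] T [ 0.05 -0.03  0.06] g 0.14
```

View pics/w2.png

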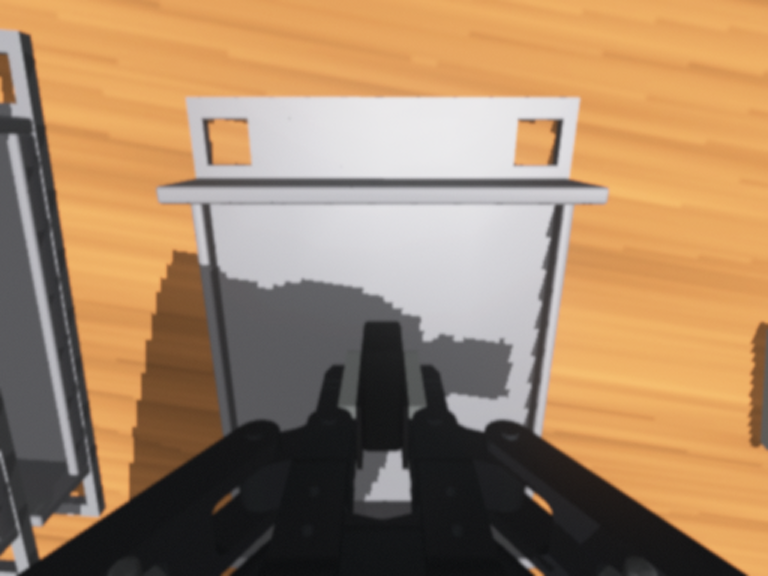

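```bash
python3 -m pendant '[[[0,0,3],[0,0,0],255],[[0,0,5.5],[0,0,0],255],[[0,0,6],[0,0,0],255],[[0,0,4],[0,0,0],255],[[0,2,0],[0,0,6],255]]'
python3 - <<'E'
from h import *
st();c=cam('wrist');save(c,'w3.png')
W=c['W'];o=manip.get_obs();Rt=R.from_quat(o['ee_rot']).as_matrix();T=(W-o['position'])@Rt
np.save('/tmp/w3T.npy',T)
c2=cam('scene');save(c2,'s3.png')
E
```

```text
clock: 3.55
position: [0.588, -0.19, 0.2219]
ee_rot: [0.796, -0.605, -0.002, -0.001]
ft_force: [1.0, -0.0, -3.0]
grip_width: 0.138
t 3.55 p [ 0.588  -0.19    0.2219] x [ 0.269 -0.963 -0.004] z [-0.002  0.004 -1.   ] F [ 1. -0. -3.] T [ 0.02 -0.04 -0.  ] g 0.138
```

View pics/w3.png

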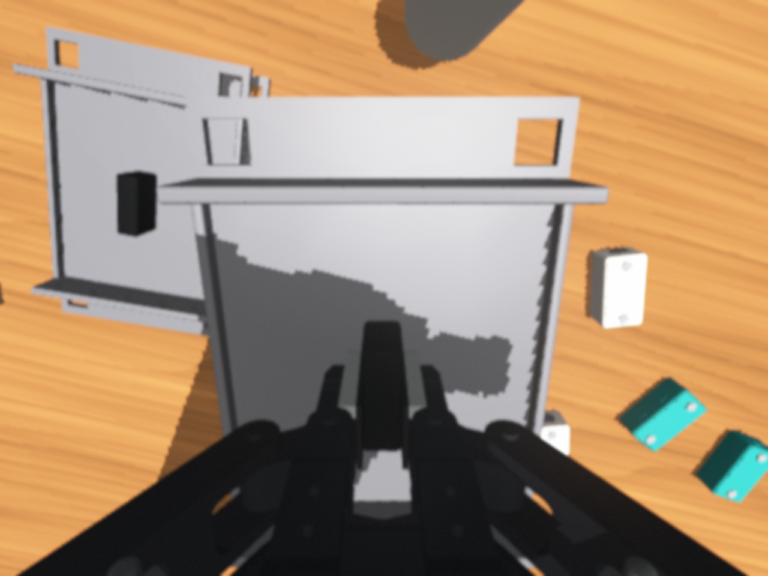

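View pics/s3.png

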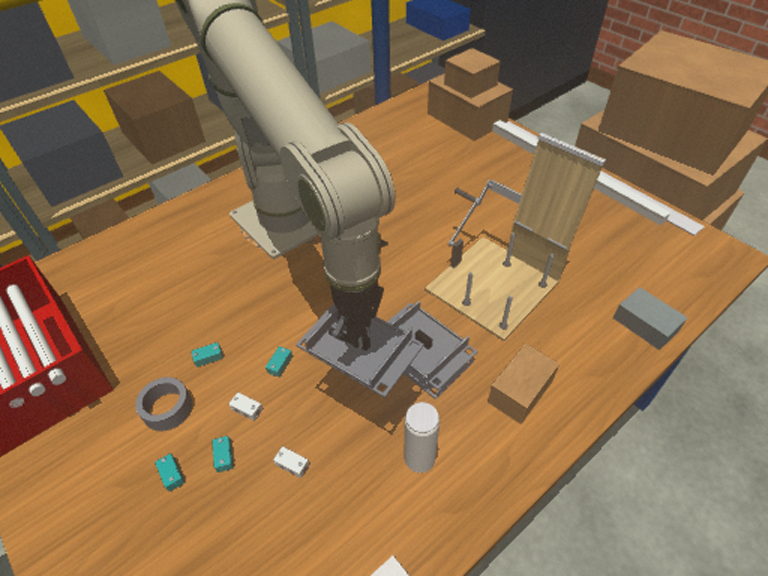

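```bash
python3 - <<'E'
from h import *
T=np.load('/tmp/w3T.npy');v,u=np.mgrid[0:384,0:512]
m=(abs(T[...,2]-.027)<.008)&(v<118)&(v>55)&(u>110)&(u<400)
q=T[m];print(np.median(q[:,2]));r=cv2.minAreaRect(q[:,:2].astype(np.float32)*1000);print(r)
w=T[(v>118)&(v<136)&(u>100)&(u<410)&(abs(T[...,2]+.002)<.008)];print('wall',np.median(w,0),cv2.minAreaRect(w[:,:2].astype(np.float32)*1000))
# edges: fit near/far
far=[];L=[];Rr=[]
for uu in range(135,375,5):
    col=np.where(m[:,uu])[0]
    if len(col)>10: far.append(T[col[0],uu])
for vv in range(72,112,3):
    row=np.where(m[vv])[0]
    if len(row)>10: L.append(T[vv,row[0]]);Rr.append(T[vv,row[-1]])
print('far',np.median(far,0),np.polyfit(np.array(far)[:,0],np.array(far)[:,1],1),'L',np.median(L,0),'R',np.median(Rr,0))
E
```

```text
0.02534596768663014
((6.377269744873047, -81.95976257324219), (128.84451293945312, 25.38308334350586), 0.6103093028068542)
wall [ 0.00659371 -0.06708656 -0.00344634] ((6.030551910400391, -66.60609436035156), (127.92379760742188, 5.411624908447266), 0.6807032823562622)
far [ 0.00534934 -0.09450325  0.0254154 ] [ 0.01111114 -0.09455271] L [-0.05742654 -0.08251773  0.02554324] R [ 0.07001497 -0.08113503  0.02527563]
```

```bash
sed -i "s/    c\['W'\]=P@/    c['obs']=o\n    c['W']=P@/" h.py; cat >> h.py <<'E'
def toolT(c):
    o=c['obs'];return (c['W']-o['position'])@R.from_quat(o['ee_rot']).as_matrix()
E
python3 -m pendant '[[[0,4.8,0],[0,0,9],255],[[0,4.8,0],[0,0,9],255],[[0,4.8,0],[0,0,9],255],[[0,4.8,0],[0,0,9],255],[[0,4.8,0],[0,0,9],255],[[0,4.8,0],[0,0,9],255],[[0,4.8,0],[0,0,9],255],[[0,4.8,0],[0,0,9],255],[[0,3,0],[0,0,7],255],[[0,0,0],[0,0,0],255]]'
python3 - <<'E'
from h import *
st()
c=cam('wrist');save(c,'w4.png');c2=cam('scene');save(c2,'s4.png');st()
E
```

```text
clock: 4.9
position: [0.5825, 0.2335, 0.2102]
ee_rot: [0.999, 0.053, -0.008, 0.005]
ft_force: [0.2, 0.6, -1.4]
grip_width: 0.139
t 4.9 p [0.5825 0.2335 0.2102] x [ 0.994  0.106 -0.016] z [-0.015 -0.012 -1.   ] F [ 0.2  0.6 -1.4] T [-0.06 -0.03  0.01] g 0.139
t 5.0 p [0.5836 0.2302 0.2102] x [ 0.995  0.1   -0.016] z [-0.015 -0.014 -1.   ] F [-0.2 -0.9 -3. ] T [-0.08 -0.08 -0.09] g 0.139
```

View pics/w4.png

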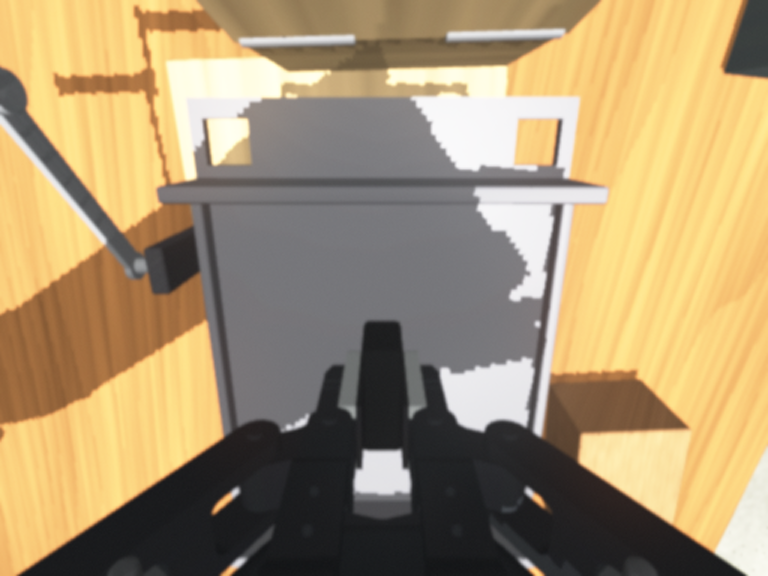

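View pics/s4.png

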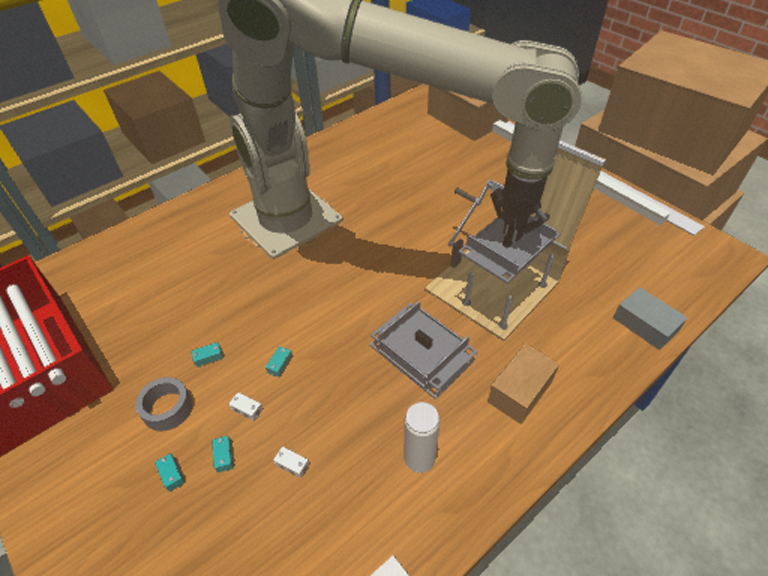

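```bash
python3 - <<'E'
import numpy as np,cv2
P=np.load('/tmp/top0p.npy');W=np.load('/tmp/top0.npy')
hsv=cv2.cvtColor(P,cv2.COLOR_RGB2HSV)
crop=cv2.resize(cv2.cvtColor(P[150:245,95:200],cv2.COLOR_RGB2BGR),None,fx=6,fy=6,interpolation=cv2.INTER_NEAREST);cv2.imwrite('pics/st0.png',crop)
for p in [(180,150),(160,230),(172,200),(200,150),(170,250),(220,120)]: print(p,hsv[p],W[p].round(3))
E
```

```text
(180, 150) [ 17 101 190] [0.621 0.24  0.012]
(160, 230) [  5  11 144] [ 0.679 -0.029  0.043]
(172, 200) [ 15 162 148] [0.648 0.073 0.005]
(200, 150) [ 19 101 199] [0.553 0.238 0.014]
(170, 250) [ 16 152 146] [ 0.655 -0.095 -0.001]
(220, 120) [ 19 100 196] [0.487 0.334 0.016]
```

View pics/st0.png

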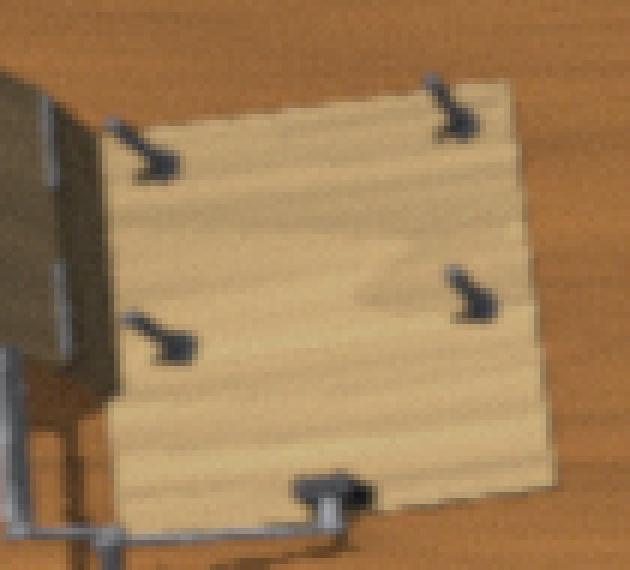

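```bash
python3 - <<'E'
from h import *
from scipy.optimize import least_squares
P=np.load('/tmp/top0p.npy');S=cv2.GaussianBlur(cv2.cvtColor(P,cv2.COLOR_RGB2HSV)[...,1].astype(np.float32),(3,3),0)
c=manip.camera('top');K=np.array(c['K']);Rc=np.array(c['rotation']);O=np.array(c['origin'])
if Rc.size==4: Rc=R.from_quat(Rc).as_matrix()
def ray(u,v,z):
    d=Rc@np.array([(u-K[0,2])/K[0,0],(v-K[1,2])/K[1,1],1]);return (O+d*(z-O[2])/d[2])[:2]
def cross(a,th=130):
    # first index where goes from >th to <th
    for i in range(len(a)-1):
        if a[i]>th and a[i+1]<=th: return i+(a[i]-th)/(a[i]-a[i+1])
    return None
top=[];bot=[];rt=[]
for u in range(118,178,2):
    if 162<=u<=176: continue
    t=cross(S[155:180,u]); 
    if t is not None: top.append(ray(u,155+t,.01))
for u in list(range(158,186,2)):
    t=cross(S[245:215:-1,u]); 
    if t is not None: bot.append(ray(u,245-t,.01))
for v in range(167,230,2):
    t=cross(S[v,200:170:-1])
    if t is not None: rt.append(ray(200-t,v,.01))
for n,a in zip('top bot rt'.split(),(top,bot,rt)): a=np.array(a);print(n,len(a),a[0].round(3),a[-1].round(3))
def res(p,full=True):
    th=p[2];ex=np.array([np.cos(th),np.sin(th)]);ey=np.array([-ex[1],ex[0]])
    f=lambda a,e,o:(np.array(a)-p[:2])@e-o
    return np.concatenate([f(top,ey,-.075),f(bot,ey,.157),f(rt,ex,-.113)])
s=least_squares(res,[.59,.245,np.radians(97)],loss='soft_l1',f_scale=.001);print(s.x,np.degrees(s.x[2]),np.abs(s.fun).mean(),len(s.fun))
r=res(s.x);print((r[:len(top)].mean(),r[len(top):len(top)+len(bot)].mean(),r[-len(rt):].mean()))
tips=[ray(95+a/6-.5,150+b/6-.5,.113) for a,b in [(113,124),(432,80),(455,273),(133,320)]];print(np.round(tips,4),np.mean(tips,0))
c=cam('wrist');T=toolT(c);st()
v,u=np.mgrid[0:384,0:512]
m=(abs(T[...,2]-.027)<.008)&(v<118)&(v>55)&(u>110)&(u<400)
print(cv2.minAreaRect(T[m][:,:2].astype(np.float32)*1000),np.median(T[m][:,2]))
w=T[(v>118)&(v<136)&(u>100)&(u<410)&(abs(T[...,2]+.002)<.008)];print('wall',np.median(w,0),cv2.minAreaRect(w[:,:2].astype(np.float32)*1000))
E
```

```text
top 22 [0.655 0.349] [0.673 0.208]
bot 14 [0.436 0.209] [0.447 0.124]
rt 32 [0.665 0.139] [0.456 0.112]
[0.59189212 0.243041   1.69127011] 96.90263917400318 0.0008222763327615153 68
(np.float64(-0.0006973256492751506), np.float64(0.001511370480149676), np.float64(2.4186397558293837e-05))
[[0.6322 0.335 ]
 [0.6539 0.168 ]
 [0.5507 0.1538]
 [0.5279 0.3202]] [0.59115638 0.24423777]
t 5.1 p [0.5841 0.2291 0.2108] x [ 0.995  0.099 -0.015] z [-0.014 -0.014 -1.   ] F [ 0.3  0.5 -3.1] T [-0.02 -0.02  0.04] g 0.139
((0.3694610595703125, -82.80783081054688), (25.375707626342773, 128.7984161376953), 89.997314453125) 0.026875431761544118
wall [ 0.00090845 -0.06800761 -0.00191405] ((0.03285980224609375, -67.4736099243164), (127.66016387939453, 5.397348880767822), 0.00434225145727396)
```

```bash
python3 -m pendant '[[[0.7,1.7,-2],[0.8,-0.8,1.3],255],[[0,0,-2.5],[0,0,0],255],[[0,0,0],[0,0,0],255],[[0,0,0],[0,0,0],255]]'
python3 - <<'E'
from h import *
st()
c=cam('wrist');save(c,'w5.png',2.2,(90,0,450,200));st()
E
```

```text
clock: 5.6
position: [0.5939, 0.2406, 0.1661]
ee_rot: [0.998, 0.055, 0.002, 0.001]
ft_force: [0.2, 0.4, -2.6]
grip_width: 0.143
t 5.6 p [0.5939 0.2406 0.1661] x [0.994 0.11  0.003] z [ 0.003 -0.002 -1.   ] F [ 0.2  0.4 -2.6] T [-0.03 -0.02 -0.  ] g 0.143
t 5.65 p [0.5939 0.2404 0.166 ] x [0.994 0.11  0.003] z [ 0.003 -0.002 -1.   ] F [ 0.2 -1.1 -3.3] T [ 0.01 -0.03  0.05] g 0.144
```

View pics/w5.png

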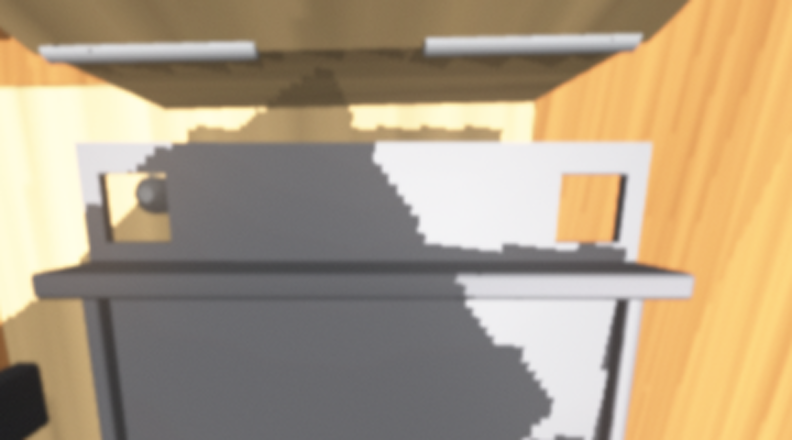

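```bash
python3 -m pendant '[[[-0.3,0.55,-1],[0,0,0.7],255],[[0,0,0],[0,0,0],255],[[0,0,0],[0,0,0],255]]'
python3 - <<'E'
from h import *
st()
c=cam('wrist');save(c,'w6.png',2.2,(90,0,450,200));st()
E
```

```text
clock: 6.02
position: [0.5912, 0.2463, 0.1569]
ee_rot: [0.998, 0.061, 0.003, 0.001]
ft_force: [-0.1, 0.7, -3.0]
grip_width: 0.138
t 6.03 p [0.5912 0.2463 0.1569] x [0.992 0.122 0.005] z [ 0.005 -0.002 -1.   ] F [-0.1  0.7 -3. ] T [0.02 0.01 0.01] g 0.138
t 6.08 p [0.5911 0.2464 0.1568] x [0.992 0.122 0.005] z [ 0.005 -0.002 -1.   ] F [ 0.1  0.1 -2.9] T [0.01 0.01 0.01] g 0.139
```

View pics/w6.png

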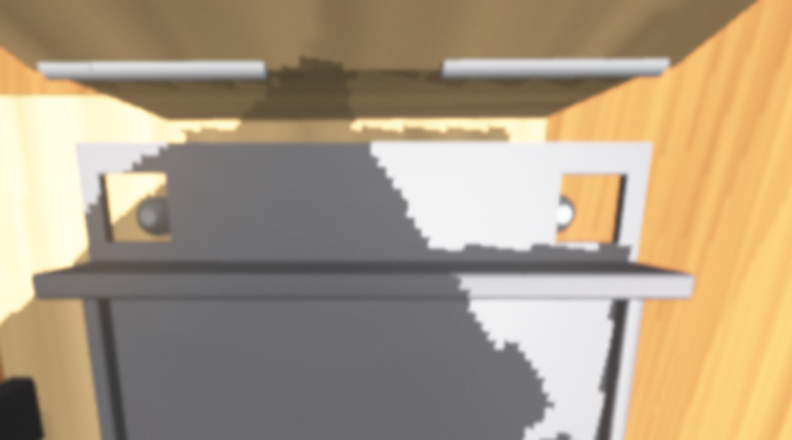

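```bash
cat >> h.py <<'E'
def posts(c,zlo=.07):
    T=toolT(c);v,u=np.mgrid[0:384,0:512]
    return T
E
python3 - <<'E'
from h import *
c=cam('wrist');T=toolT(c);W=c['W']
save(c,'w6b.png',8,(125,70,200,115));save(c,'w6c.png',8,(330,70,400,115))
for (a,b) in [((138,172),(78,112)),((340,375),(78,112))]:
    sub=W[b[0]:b[1],a[0]:a[1]];t=T[b[0]:b[1],a[0]:a[1]]
    m=(sub[...,2]>.085)&(sub[...,2]<.1205);q=t[m];w=sub[m];print(len(q))
    for lo in (.085,.095,.105,.11):
        k=w[:,2]>lo
        if k.sum(): print(lo,k.sum(),q[k].min(0).round(4),q[k].max(0).round(4),w[k].mean(0).round(4))
E
```

```text
224
0.085 224 [-0.0581 -0.0841  0.0393] [-0.0493 -0.0745  0.053 ] [0.5293 0.3188 0.1129]
0.095 224 [-0.0581 -0.0841  0.0393] [-0.0493 -0.0745  0.053 ] [0.5293 0.3188 0.1129]
0.105 221 [-0.0581 -0.084   0.0393] [-0.0493 -0.0748  0.0491] [0.5293 0.3188 0.113 ]
0.11 201 [-0.0577 -0.084   0.0393] [-0.0493 -0.0748  0.0463] [0.5293 0.3187 0.1133]
116
0.085 116 [ 0.0491 -0.0846  0.04  ] [ 0.0554 -0.0754  0.0487] [0.6327 0.3322 0.1135]
0.095 116 [ 0.0491 -0.0846  0.04  ] [ 0.0554 -0.0754  0.0487] [0.6327 0.3322 0.1135]
0.105 116 [ 0.0491 -0.0846  0.04  ] [ 0.0554 -0.0754  0.0487] [0.6327 0.3322 0.1135]
0.11 108 [ 0.0491 -0.0846  0.04  ] [ 0.0551 -0.0754  0.0468] [0.6325 0.332  0.1139]
```

View pics/w6b.png

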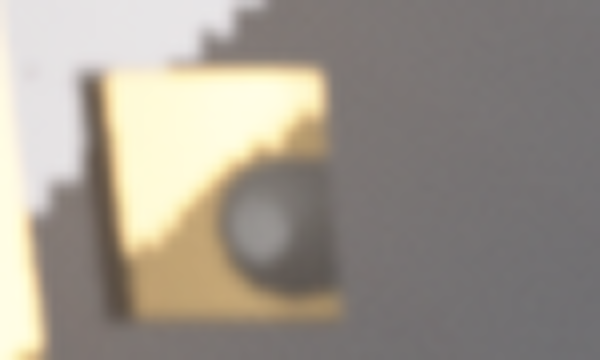

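View pics/w6c.png

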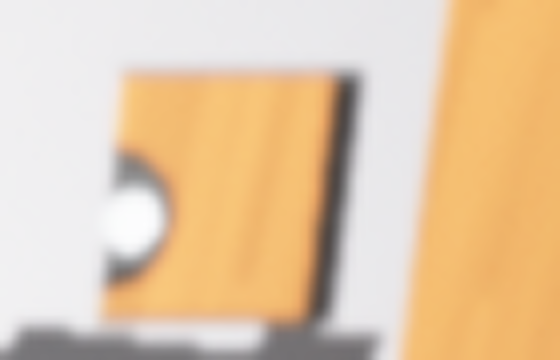

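```bash
python3 -m pendant '[[[-0.14,-0.2,-0.3],[0,0,0],255],[[0,0,0],[0,0,0],255],[[0,0,-1],[0,0,0],255],[[0,0,-1],[0,0,0],255],[[0,0,0],[0,0,0],255]]'
python3 - <<'E'
from h import *
st()
c=cam('wrist');save(c,'w7.png',2.2,(90,0,450,200));st()
E
```

```text
clock: 6.75
position: [0.5895, 0.2438, 0.1317]
ee_rot: [0.998, 0.061, 0.002, 0.001]
ft_force: [-0.7, -0.2, -3.2]
grip_width: 0.141
t 6.75 p [0.5895 0.2438 0.1317] x [0.993 0.122 0.004] z [ 0.005 -0.002 -1.   ] F [-0.7 -0.2 -3.2] T [-0.01  0.    0.01] g 0.141
t 6.8 p [0.5897 0.2439 0.1323] x [0.993 0.122 0.005] z [ 0.005 -0.002 -1.   ] F [-0.4  0.5 -4.2] T [0.01 0.   0.04] g 0.145
```

View pics/w7.png

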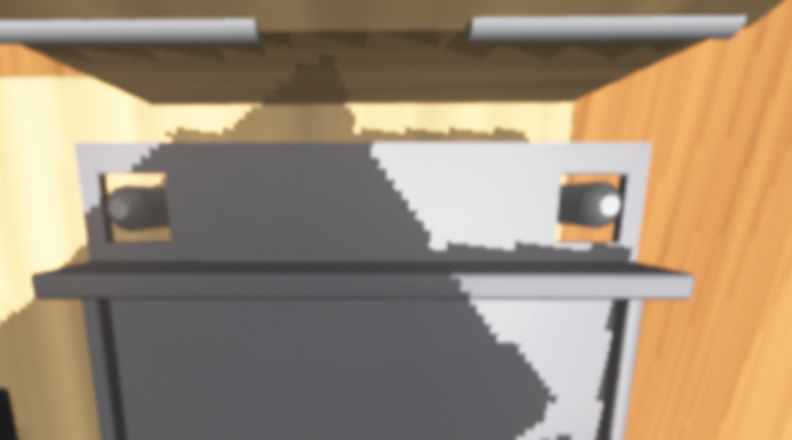

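```bash
python3 -m pendant '[[[0,0,-2],[0,0,0],255],[[0,0,-2],[0,0,0],255],[[0,0,-2],[0,0,0],255],[[0,0,-1],[0,0,0],255],[[0,0,-0.8],[0,0,0],255],[[0,0,-0.5],[0,0,0],255],[[0,0,0],[0,0,0],255]]'
python3 - <<'E'
from h import *
st()
c=cam('wrist');save(c,'w8.png',2.2,(90,0,450,200));st()
E
```

```text
clock: 7.68
position: [0.5894, 0.244, 0.0429]
ee_rot: [0.998, 0.061, 0.002, 0.001]
ft_force: [0.1, -0.5, -2.7]
grip_width: 0.142
t 7.67 p [0.5894 0.244  0.0429] x [0.993 0.122 0.004] z [ 0.004 -0.002 -1.   ] F [ 0.1 -0.5 -2.7] T [0.03 0.06 0.05] g 0.142
t 7.72 p [0.5895 0.244  0.0431] x [0.993 0.122 0.004] z [ 0.005 -0.002 -1.   ] F [-0.7  0.7 -2.6] T [0.06 0.08 0.03] g 0.142
```

View pics/w8.png

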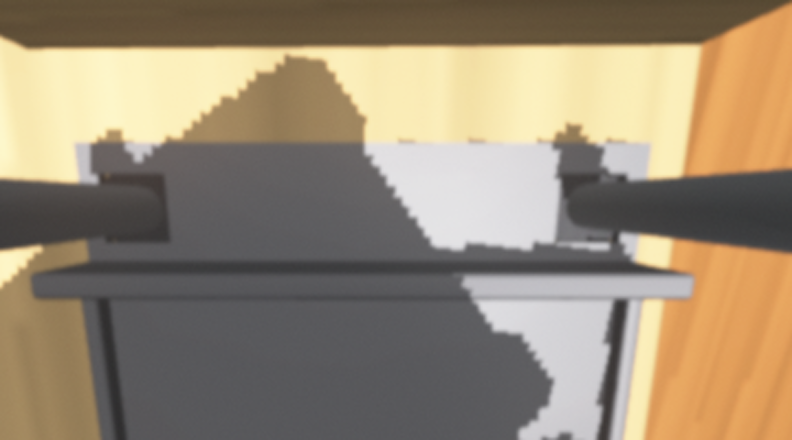

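```bash
python3 -m pendant '[[[0,0,-0.3],[0,0,0],255],[[0,0,-0.2],[0,0,0],255],[[0,0,0],[0,0,0],150],[[0,0,0],[0,0,0],150],[[0,0,0],[0,0,0],150]]'
python3 - <<'E'
from h import *
st()
E
python3 -m pendant '[[[0,0,2],[0,0,0],150],[[0,0,6],[0,0,0],150],[[0,0,6],[0,0,0],150],[[0,0,6],[0,0,0],150],[[0,-6,0],[0,0,-9],150],[[0,-6,0],[0,0,-9],150],[[0,-6,0],[0,0,-9],150],[[0,0,0],[0,0,0],150]]'
python3 - <<'E'
from h import *
st()
c=cam('wrist');save(c,'w9.png')
c=cam('scene');save(c,'s9.png')
E
```

```text
clock: 8.35
position: [0.5911, 0.2447, 0.0441]
ee_rot: [0.998, 0.061, 0.005, 0.001]
ft_force: [0.1, -0.2, 0.6]
grip_width: 0.412
t 8.35 p [0.5911 0.2447 0.0441] x [0.993 0.121 0.009] z [ 0.01  -0.002 -1.   ] F [ 0.1 -0.2  0.6] T [ 0.03  0.03 -0.02] g 0.412
clock: 9.35
position: [0.5887, 0.062, 0.2612]
ee_rot: [0.984, -0.179, 0.009, 0.0]
ft_force: [0.4, 0.7, 0.5]
grip_width: 0.41
t 9.35 p [0.5887 0.062  0.2612] x [ 0.936 -0.352  0.018] z [ 0.017 -0.004 -1.   ] F [0.4 0.7 0.5] T [0.03 0.03 0.02] g 0.41
```

View pics/w9.png

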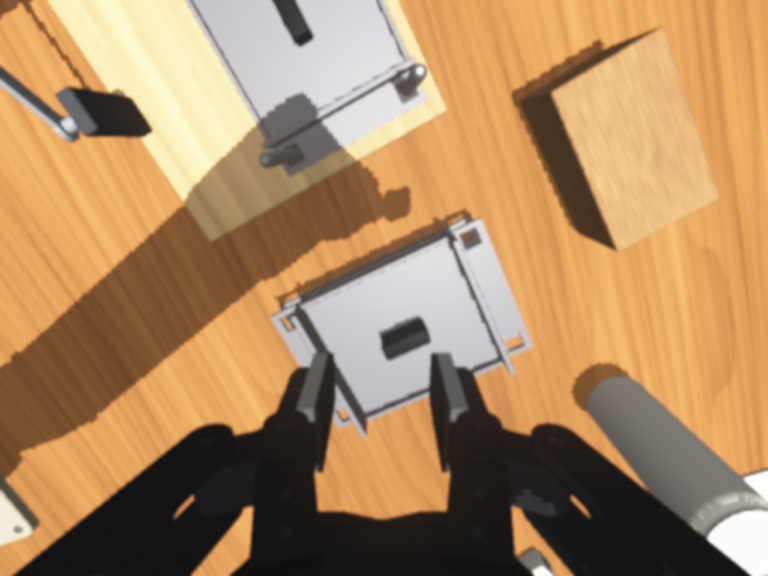

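View pics/s9.png

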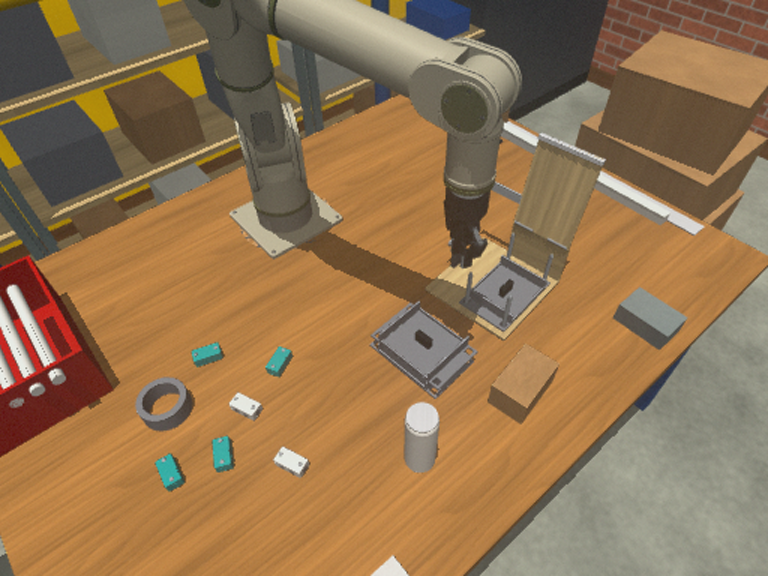

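```bash
python3 -m pendant '[[[-0.1,-1.5,0],[0.2,1,-10],150],[[-0.1,-1.5,0],[0,0,-10],150],[[-0.1,-1.5,0],[0,0,-10],150],[[-0.1,-1.5,0],[0,0,-10],150],[[-0.1,-1.5,0],[0,0,-10],150],[[-0.1,-1,0],[0,0,-10],150],[[0,0,-2],[0,0,-4],150],[[0,0,0],[0,0,0],150]]'
python3 - <<'E'
from h import *
st();c=cam('wrist');W=c['W'];z=W[...,2]
hsv=cv2.cvtColor(c['pixels'],cv2.COLOR_RGB2HSV)
save(c,'w10.png')
for o in comps(c,(hsv[...,2]<75)&(z>.055)&(z<.075)): print('blk',o)
for o in comps(c,(hsv[...,1]<70)&(z>.034)&(z<.046),500): print('floor',o)
for o in comps(c,(hsv[...,1]<70)&(z>.055)&(z<.075),200): print('wall',o)
E
```

```text
clock: 10.45
position: [0.5815, 0.0001, 0.2458]
ee_rot: [0.743, -0.67, 0.0, -0.005]
ft_force: [0.1, -0.3, 0.6]
grip_width: 0.408
t 10.45 p [5.815e-01 1.000e-04 2.458e-01] x [ 0.103 -0.995 -0.006] z [ 0.007  0.006 -1.   ] F [ 0.1 -0.3  0.6] T [-0.06  0.02 -0.03] g 0.408
blk (array([272., 172.]), np.int32(429), array([584.5, -19.2]), array([39.1, 14. ]), 5.1, 0.0663)
blk (array([263., 227.]), np.int32(412), array([516.1, -23.7]), array([121.9,   2.2]), -84.7, 0.0605)
blk (array([ 67., 259.]), np.int32(259), array([449.4, 219.6]), array([28.1,  9.2]), 78.3, 0.0653)
floor (array([275.,  91.]), np.int32(2524), array([668.3, -11.8]), array([128. ,  25.4]), -84.9, 0.0394)
floor (array([108., 136.]), np.int32(761), array([596. , 171.4]), array([101.8,   6.4]), 7.1, 0.0435)
floor (array([272., 164.]), np.int32(11175), array([582.4, -19.5]), array([134.7, 122.4]), 5.2, 0.0395)
floor (array([267., 237.]), np.int32(598), array([491.6, -27.9]), array([126.9,  12.2]), -85.1, 0.0395)
wall (array([451.,  25.]), np.int32(690), array([ 742.6, -170.4]), array([48.2, 13.6]), 40.7, 0.0653)
wall (array([274., 106.]), np.int32(680), array([653.2, -13.2]), array([126.7,   5. ]), -84.9, 0.0683)
wall (array([273., 171.]), np.int32(464), array([584.4, -19.2]), array([39.2, 14. ]), 5.1, 0.0662)
wall (array([271., 229.]), np.int32(903), array([514.3, -25.6]), array([125.9,   6. ]), -84.7, 0.0668)
wall (array([ 67., 259.]), np.int32(243), array([449.6, 219.6]), array([26.6,  8.6]), 79.3, 0.0655)
```

View pics/w10.png

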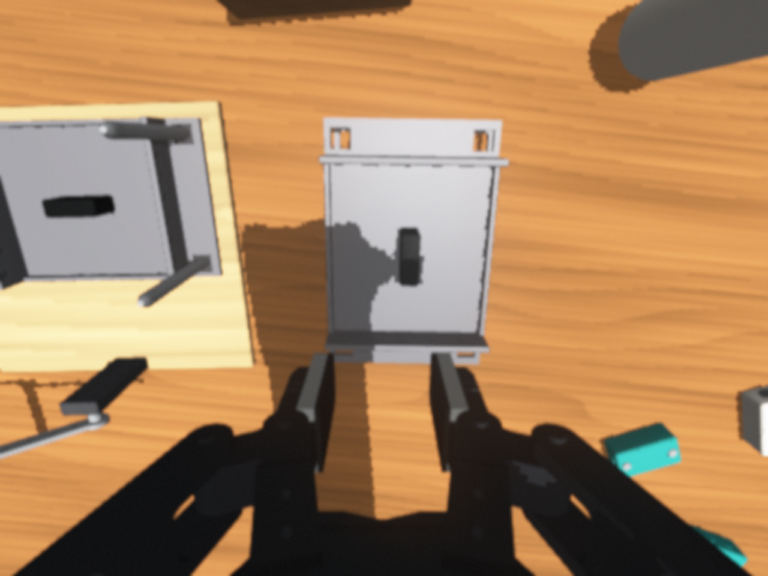

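```bash
python3 -m pendant '[[[0.2,-1.9,-3],[-0.3,0.4,-0.8],150],[[0,0,-5],[0,0,0],150],[[0,0,-5],[0,0,0],150],[[0,0,-2],[0,0,0],150],[[0,0,0],[0,0,0],150]]'
python3 - <<'E'
from h import *
st()
E
```

```text
clock: 11.12
position: [0.5875, -0.0132, 0.0997]
ee_rot: [0.745, -0.668, 0.003, -0.005]
ft_force: [0.1, -0.3, 0.8]
grip_width: 0.412
t 11.12 p [ 0.5875 -0.0132  0.0997] x [ 0.109 -0.994 -0.002] z [ 0.011  0.003 -1.   ] F [ 0.1 -0.3  0.8] T [-0.02 -0.03  0.01] g 0.412
```

```bash
python3 -m pendant '[[[-0.3,-0.55,-1.5],[-0.2,0.6,-1.2],150],[[0,0,0],[0,0,0],150],[[0,0,-2.3],[0,0,0],150],[[0,0,0],[0,0,0],150]]'
python3 - <<'E'
from h import *
st()
E
```

```text
clock: 11.62
position: [0.5872, -0.0185, 0.0651]
ee_rot: [0.738, -0.675, 0.002, -0.002]
ft_force: [-0.1, 0.0, -0.3]
grip_width: 0.412
t 11.62 p [ 0.5872 -0.0185  0.0651] x [ 0.089 -0.996  0.001] z [ 0.006 -0.001 -1.   ] F [-0.1  0.  -0.3] T [ 0.03 -0.02  0.02] g 0.412
```

Close and lift, then carry it over the stand.

```bash
python3 -m pendant '[[[-0.2,0,-0.2],[0,0,0],200],[[0,0,0],[0,0,0],255],[[0,0,0],[0,0,0],255],[[0,0,0],[0,0,0],255],[[0,0,0],[0,0,0],255],[[0,0,3],[0,0,0],255],[[0,0,5.5],[0,0,0],255],[[0,0,5.5],[0,0,0],255],[[0,0,2],[0,0,0],255],[[0,0,0],[0,0,0],255]]' 80
python3 - <<'E'
from h import *
st();c=cam('wrist');save(c,'w11.png')
T=toolT(c);v,u=np.mgrid[0:384,0:512]
m=(abs(T[...,2]-.027)<.008)&(v<118)&(v>55)&(u>110)&(u<400)
print(cv2.minAreaRect(T[m][:,:2].astype(np.float32)*1000),np.median(T[m][:,2]))
w=T[(v>118)&(v<136)&(u>100)&(u<410)&(abs(T[...,2]+.002)<.008)];print('wall',np.median(w,0),cv2.minAreaRect(w[:,:2].astype(np.float32)*1000))
E
```

```text
clock: 12.88
position: [0.5844, -0.0183, 0.2293]
ee_rot: [0.738, -0.675, 0.002, -0.002]
ft_force: [-0.1, -0.3, -2.7]
grip_width: 0.146
t 12.88 p [ 0.5844 -0.0183  0.2293] x [ 0.089 -0.996  0.001] z [ 0.006 -0.001 -1.   ] F [-0.1 -0.3 -2.7] T [ 0.01 -0.01 -0.03] g 0.146
((0.4900970458984375, -83.15394592285156), (24.711828231811523, 128.95172119140625), 89.95966339111328) 0.02559686644974693
wall [ 0.00036918 -0.06841399 -0.00330165] ((0.3137969970703125, -67.94747161865234), (4.576748371124268, 128.0404815673828), 89.96475982666016)
```

View pics/w11.png

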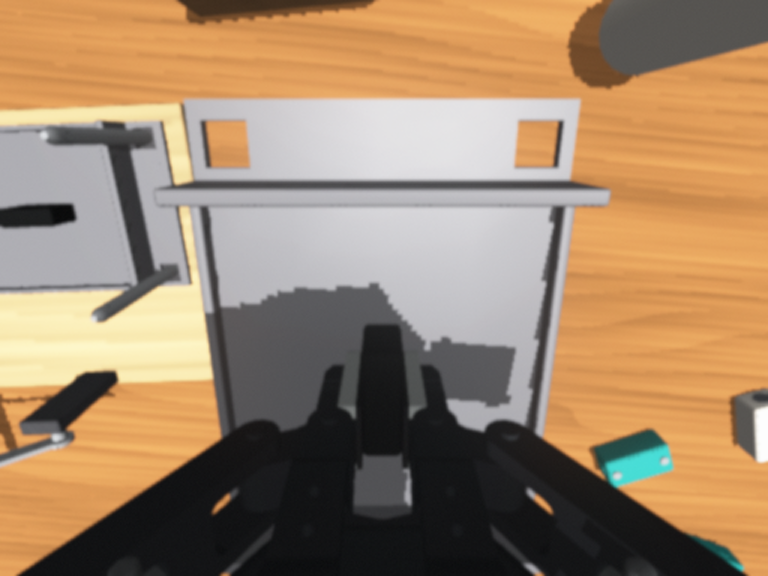

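```bash
python3 -m pendant '[[[0,2.9,0],[0,0,10.2],255],[[0,2.9,0],[0,0,10.2],255],[[0,2.9,0],[0,0,10.2],255],[[0,2.9,0],[0,0,10.2],255],[[0,2.9,0],[0,0,10.2],255],[[0,2.9,0],[0,0,10.2],255],[[0.1,2.9,0],[0,0,10.2],255],[[0.2,2.9,-1.5],[0,0,10.2],255],[[0.2,2.9,-3],[0,0,10.2],255],[[0,0,0],[0,0,0],255],[[0,0,0],[0,0,0],255]]'
python3 - <<'E'
from h import *
st()
E
```

```text
clock: 14.3
position: [0.5809, 0.2472, 0.161]
ee_rot: [0.996, 0.086, -0.009, 0.004]
ft_force: [0.9, -0.5, -1.3]
grip_width: 0.141
t 14.3 p [0.5809 0.2472 0.161 ] x [ 0.985  0.172 -0.018] z [-0.017 -0.01  -1.   ] F [ 0.9 -0.5 -1.3] T [-0.01 -0.03  0.  ] g 0.141
```

```bash
python3 -m pendant '[[[0.86,-0.32,0],[0.6,-1,-2.9],255],[[0,0,0],[0,0,0],255],[[0,0,0],[0,0,0],255]]'
python3 - <<'E'
from h import *
st()
E
```

```text
clock: 14.68
position: [0.5913, 0.2414, 0.1618]
ee_rot: [0.998, 0.056, 0.002, -0.0]
ft_force: [-0.3, 0.5, -2.7]
grip_width: 0.146
t 14.68 p [0.5913 0.2414 0.1618] x [0.994 0.112 0.004] z [ 0.004  0.    -1.   ] F [-0.3  0.5 -2.7] T [ 0.05  0.02 -0.  ] g 0.146
```

```bash
python3 -m pendant '[[[-0.18,0.26,-0.4],[0,-0.2,0.6],255],[[0,0,0],[0,0,0],255],[[0,0,0],[0,0,0],255]]'
python3 - <<'E'
from h import *
st()
c=cam('wrist');T=toolT(c);W=c['W'];save(c,'w12.png',2.2,(90,0,450,200))
for (a,b) in [((138,172),(78,112)),((338,375),(78,112))]:
    sub=W[b[0]:b[1],a[0]:a[1]];t=T[b[0]:b[1],a[0]:a[1]]
    m=(sub[...,2]>.085)&(sub[...,2]<.1205);q=t[m];print(len(q),q.min(0).round(4),q.max(0).round(4))
E
```

```text
clock: 15.05
position: [0.5894, 0.244, 0.158]
ee_rot: [0.998, 0.062, 0.004, 0.0]
ft_force: [0.4, -0.2, -2.3]
grip_width: 0.139
t 15.05 p [0.5894 0.244  0.158 ] x [0.992 0.123 0.008] z [ 0.008  0.    -1.   ] F [ 0.4 -0.2 -2.3] T [ 0.01  0.02 -0.01] g 0.139
138 [-0.0557 -0.0862  0.0405] [-0.0493 -0.077   0.0499]
151 [ 0.0498 -0.0868  0.0409] [ 0.057  -0.0775  0.0493]
```

View pics/w12.png

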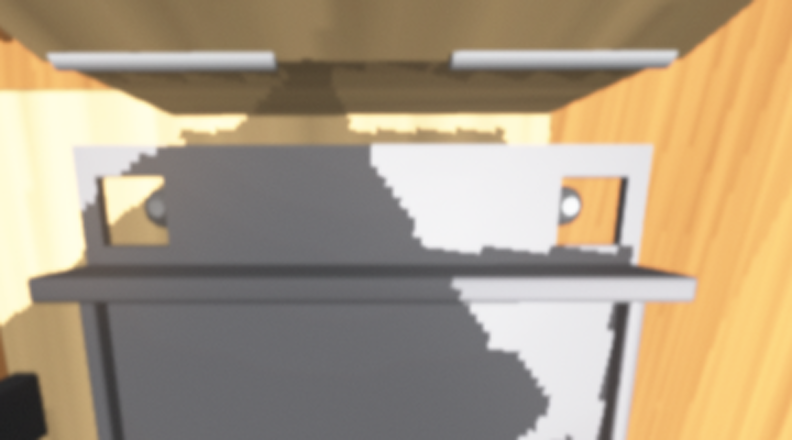

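```bash
python3 -m pendant '[[[0,0,-1.5],[0,0,0],255],[[0,0,-1.5],[0,0,0],255],[[0,0,-1.5],[0,0,0],255],[[0,0,-1.5],[0,0,0],255],[[0,0,-1.2],[0,0,0],255],[[0,0,-0.8],[0,0,0],255],[[0,0,-0.5],[0,0,0],255],[[0,0,0],[0,0,0],255]]'
python3 - <<'E'
from h import *
st()
c=cam('wrist');save(c,'w13.png',2.2,(90,0,450,200));st()
E
```

```text
clock: 16.1
position: [0.5892, 0.2442, 0.076]
ee_rot: [0.998, 0.061, 0.004, 0.002]
ft_force: [1.2, 0.3, -2.5]
grip_width: 0.14
t 16.1 p [0.5892 0.2442 0.076 ] x [0.992 0.122 0.009] z [ 0.009 -0.004 -1.   ] F [ 1.2  0.3 -2.5] T [0.02 0.03 0.02] g 0.14
t 16.15 p [0.5894 0.2443 0.0759] x [0.992 0.122 0.009] z [ 0.01  -0.004 -1.   ] F [ 0.4  0.4 -1.2] T [ 0.02 -0.04 -0.09] g 0.144
```

View pics/w13.png

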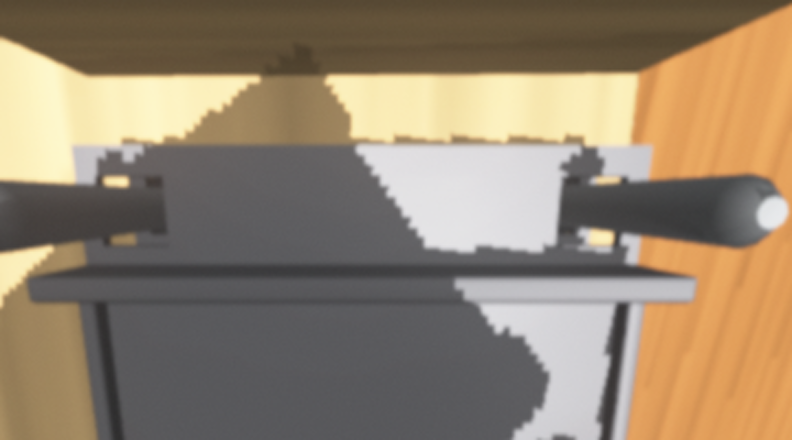

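Touching down. Now a light press, then release and lift.

```bash
python3 -m pendant '[[[0,0,-0.3],[0,-0.5,0],255],[[0,0,-0.2],[0,0,0],255],[[0,0,0],[0,0,0],150],[[0,0,0],[0,0,0],150],[[0,0,0],[0,0,0],150]]'
python3 - <<'E'
from h import *
st()
E
python3 -m pendant '[[[0,0,2],[0,0,0],150],[[0,0,6],[0,0,0],150],[[0,0,6],[0,0,0],150],[[0,-1,2],[0,0,-3],150],[[0,-5,0],[0,0,-10],150],[[0,-5,0],[0,0,-10],150],[[0,-5,0],[0,0,-10],150],[[0,-5,0],[0,0,-10],150],[[0,-3,0],[0,0,-10],150],[[0,0,0],[0,0,0],150]]'
python3 - <<'E'
from h import *
st()
c=cam('wrist');save(c,'w14.png')
E
```

```text
clock: 16.77
position: [0.5902, 0.2444, 0.074]
ee_rot: [0.998, 0.061, 0.01, 0.003]
ft_force: [-0.4, 0.4, -0.1]
grip_width: 0.407
t 16.77 p [0.5902 0.2444 0.074 ] x [0.992 0.121 0.02 ] z [ 0.021 -0.005 -1.   ] F [-0.4  0.4 -0.1] T [-0.02  0.06  0.04] g 0.407
clock: 18.02
position: [0.5864, -0.004, 0.2453]
ee_rot: [0.913, -0.407, 0.01, 0.006]
ft_force: [-0.1, 0.7, -0.5]
grip_width: 0.412
t 18.02 p [ 0.5864 -0.004   0.2453] x [ 0.668 -0.743  0.023] z [ 0.013 -0.019 -1.   ] F [-0.1  0.7 -0.5] T [-0.01  0.07  0.02] g 0.412
```

View pics/w14.png

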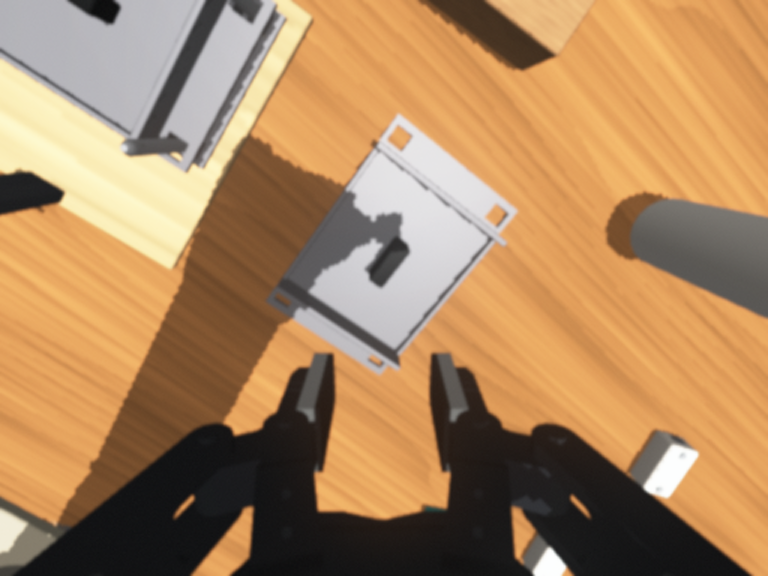

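```bash
python3 -m pendant '[[[0,-0.5,-1],[1.1,0.7,-10],150],[[0,0,0],[0,0,-10],150],[[0,0,0],[0,0,-10],150],[[0,0,0],[0,0,-5],150],[[0,0,0],[0,0,0],150],[[0,0,0],[0,0,0],150]]'
python3 - <<'E'
from h import *
st();c=cam('wrist');W=c['W'];z=W[...,2]
hsv=cv2.cvtColor(c['pixels'],cv2.COLOR_RGB2HSV)
for o in comps(c,(hsv[...,2]<75)&(z>.02)&(z<.04)): print('blk',o)
for o in comps(c,(hsv[...,1]<70)&(z>.003)&(z<.012),500): print('floor',o)
for o in comps(c,(hsv[...,1]<70)&(z>.02)&(z<.04),200): print('wall',o)
E
```

```text
clock: 18.82
position: [0.5854, 0.0015, 0.2359]
ee_rot: [0.751, -0.66, -0.001, -0.001]
ft_force: [-0.5, -0.0, -0.1]
grip_width: 0.409
t 18.82 p [0.5854 0.0015 0.2359] x [ 0.128 -0.992 -0.004] z [-0.001  0.004 -1.   ] F [-0.5 -0.  -0.1] T [-0.    0.01  0.03] g 0.409
blk (array([187.,   1.]), np.int32(264), array([746. ,  79.9]), array([87.7,  1.1]), -80.4, 0.0256)
blk (array([274., 170.]), np.int32(356), array([583.1, -22.2]), array([38.3, 12.5]), 5.0, 0.0323)
blk (array([261., 221.]), np.int32(319), array([514.4, -23.6]), array([113.7,   1.7]), -84.9, 0.0257)
blk (array([ 77., 246.]), np.int32(211), array([449.3, 219.4]), array([27.5,  9.9]), 76.5, 0.0301)
floor (array([278.,  95.]), np.int32(2150), array([666.9, -15.6]), array([127.8,  25.4]), -84.9, 0.0054)
floor (array([274., 164.]), np.int32(9645), array([580.8, -24.1]), array([134.1, 124.7]), 5.2, 0.0055)
floor (array([ 78., 205.]), np.int32(1547), array([499.9, 222.8]), array([207.,  24.]), -84.2, 0.0106)
floor (array([ 84., 225.]), np.int32(1856), array([468.6, 223.5]), array([216.4,  22.6]), -84.9, 0.0106)
floor (array([269., 232.]), np.int32(621), array([490.4, -31.2]), array([127.9,  12.5]), -84.9, 0.0055)
wall (array([438.,  32.]), np.int32(647), array([ 749.3, -169.5]), array([55.3, 20.5]), 25.7, 0.0301)
wall (array([279., 110.]), np.int32(612), array([651.8, -16.6]), array([127.7,   5.1]), -84.9, 0.0341)
wall (array([275., 170.]), np.int32(420), array([582.5, -23. ]), array([39.7, 14.1]), 5.0, 0.0322)
wall (array([271., 224.]), np.int32(806), array([513. , -29.6]), array([125.5,   6.6]), -84.4, 0.0325)
wall (array([ 77., 246.]), np.int32(201), array([449.5, 219.7]), array([27.1,  9.1]), 78.6, 0.0301)
wall (array([508., 295.]), np.int32(280), array([ 444.2, -375.2]), array([61.4,  8.9]), 20.1, 0.0249)
```

```bash
python3 -m pendant '[[[-0.3,-2.45,0],[-0.2,0,-2.3],150],[[0,0,-5],[0,0,0],150],[[0,0,-5],[0,0,0],150],[[0,0,-4],[0,0,0],150],[[0,0,0],[0,0,0],150],[[0,0,0],[0,0,0],150]]'
python3 - <<'E'
from h import *
st()
E
```

```text
clock: 19.62
position: [0.5829, -0.0312, 0.095]
ee_rot: [0.735, -0.678, 0.002, -0.0]
ft_force: [0.5, -0.6, -0.1]
grip_width: 0.412
t 19.62 p [ 0.5829 -0.0312  0.095 ] x [ 0.082 -0.997  0.003] z [ 0.004 -0.003 -1.   ] F [ 0.5 -0.6 -0.1] T [-0.02 -0.04  0.06] g 0.412
```

```bash
python3 -m pendant '[[[0,0.82,0],[0.2,0.2,-0.3],150],[[0,0,-3],[0,0,0],150],[[0,0,-2.5],[0,0,0],150],[[0,0,0],[0,0,0],150],[[0,0,0],[0,0,0],150]]'
python3 - <<'E'
from h import *
st()
E
```

```text
clock: 20.25
position: [0.5884, -0.0211, 0.0481]
ee_rot: [0.733, -0.68, 0.004, -0.005]
ft_force: [0.4, -0.3, 0.1]
grip_width: 0.413
t 20.25 p [ 0.5884 -0.0211  0.0481] x [ 0.076 -0.997  0.   ] z [ 0.013  0.001 -1.   ] F [ 0.4 -0.3  0.1] T [0.01 0.03 0.04] g 0.413
```

```bash
python3 -m pendant '[[[-0.6,-0.2,-1],[0,0.7,0.6],150],[[0,0,0],[0,0,0],150],[[0,0,-0.9],[0,0,0],150],[[0,0,0],[0,0,0],150]]'
python3 - <<'E'
from h import *
st()
E
```

```text
clock: 20.75
position: [0.5832, -0.0234, 0.0302]
ee_rot: [0.737, -0.676, 0.001, -0.001]
ft_force: [-1.3, -0.6, 0.1]
grip_width: 0.41
t 20.75 p [ 0.5832 -0.0234  0.0302] x [ 0.086 -0.996 -0.   ] z [ 0.003  0.    -1.   ] F [-1.3 -0.6  0.1] T [0.02 0.03 0.07] g 0.41
```

```bash
python3 -m pendant '[[[0,0,0],[0,0,0],200],[[0,0,0],[0,0,0],255],[[0,0,0],[0,0,0],255],[[0,0,0],[0,0,0],255],[[0,0,0],[0,0,0],255],[[0,0,4],[0,0,0],255],[[0,0,6],[0,0,0],255],[[0,0,6],[0,0,0],255],[[0,0,2],[0,0,0],255],[[0,0,0],[0,0,0],255]]' 80
python3 - <<'E'
from h import *
st();c=cam('wrist');save(c,'w15.png')
T=toolT(c);v,u=np.mgrid[0:384,0:512]
m=(abs(T[...,2]-.027)<.008)&(v<118)&(v>55)&(u>110)&(u<400)
print(cv2.minAreaRect(T[m][:,:2].astype(np.float32)*1000),np.median(T[m][:,2]))
w=T[(v>118)&(v<136)&(u>100)&(u<410)&(abs(T[...,2]+.002)<.008)];print('wall',np.median(w,0),cv2.minAreaRect(w[:,:2].astype(np.float32)*1000))
E
```

```text
clock: 22.0
position: [0.5805, -0.0232, 0.2135]
ee_rot: [0.737, -0.676, -0.001, 0.0]
ft_force: [0.2, 0.4, -2.9]
grip_width: 0.139
t 22.0 p [ 0.5805 -0.0232  0.2135] x [ 0.087 -0.996 -0.001] z [-0.002  0.001 -1.   ] F [ 0.2  0.4 -2.9] T [-0.03 -0.03 -0.01] g 0.139
((0.36313629150390625, -83.8946762084961), (25.726961135864258, 128.90350341796875), 89.92461395263672) 0.025107925770275163
wall [ 0.00098795 -0.06920988 -0.00369368] ((0.32549285888671875, -68.6988525390625), (5.398036479949951, 127.35379028320312), 89.99739074707031)
```

```bash
python3 -m pendant '[[[0,2.9,0],[0,0,10],255],[[0,2.9,0],[0,0,10],255],[[0,2.9,0],[0,0,10],255],[[0,2.9,0],[0,0,10],255],[[0,2.9,0],[0,0,10],255],[[0,2.9,0],[0,0,10],255],[[0.2,2.9,0],[0,0,10],255],[[0.4,2.9,-1],[0,0,10],255],[[0.5,2.8,-1.5],[0.3,-0.5,9],255],[[0,0,0],[0,0,0],255],[[0,0,0],[0,0,0],255]]'
python3 - <<'E'
from h import *
st()
E
```

```text
clock: 23.42
position: [0.5819, 0.2412, 0.1635]
ee_rot: [0.998, 0.06, -0.007, 0.006]
ft_force: [-0.1, 0.7, -1.9]
grip_width: 0.14
t 23.43 p [0.5819 0.2412 0.1635] x [ 0.993  0.119 -0.015] z [-0.013 -0.013 -1.   ] F [-0.1  0.7 -1.9] T [ 0.   -0.03 -0.01] g 0.14
```

```bash
python3 -m pendant '[[[0.65,0.3,-0.3],[0.75,-0.75,0.1],255],[[0,0,0],[0,0,0],255],[[0,0,0],[0,0,0],255]]'
python3 - <<'E'
from h import *
st()
E
```

```text
clock: 23.8
position: [0.5894, 0.242, 0.16]
ee_rot: [0.998, 0.058, 0.0, 0.0]
ft_force: [-0.6, -0.7, -2.8]
grip_width: 0.145
t 23.8 p [0.5894 0.242  0.16  ] x [0.993 0.116 0.001] z [ 0.001 -0.001 -1.   ] F [-0.6 -0.7 -2.8] T [ 0.01 -0.02  0.01] g 0.145
```

```bash
python3 -m pendant '[[[0,0.1,-0.2],[0,0,0.35],255],[[0,0,0],[0,0,0],255],[[0,0,0],[0,0,0],255]]'
python3 - <<'E'
from h import *
st()
c=cam('wrist');T=toolT(c);W=c['W']
for (a,b) in [((138,172),(78,112)),((338,375),(78,112))]:
    sub=W[b[0]:b[1],a[0]:a[1]];t=T[b[0]:b[1],a[0]:a[1]]
    m=(sub[...,2]>.085)&(sub[...,2]<.1205);q=t[m];print(len(q),q.min(0).round(4),q.max(0).round(4))
E
```

```text
clock: 24.18
position: [0.5896, 0.2428, 0.1584]
ee_rot: [0.998, 0.061, 0.001, 0.001]
ft_force: [-0.5, 0.4, -2.3]
grip_width: 0.142
t 24.18 p [0.5896 0.2428 0.1584] x [0.993 0.122 0.002] z [ 0.002 -0.001 -1.   ] F [-0.5  0.4 -2.3] T [-0.    0.02 -0.01] g 0.142
120 [-0.0564 -0.0873  0.0411] [-0.0492 -0.078   0.05  ]
153 [ 0.05   -0.0884  0.0405] [ 0.0572 -0.0786  0.0497]
```

```bash
python3 -m pendant '[[[0,0,-1.5],[0,0,0],255],[[0,0,-1.2],[0,0,0],255],[[0,0,-1],[0,0,0],255],[[0,0,-0.6],[0,0,0],255],[[0,0,-0.4],[0,0,0],255],[[0,0,0],[0,0,0],255]]'
python3 - <<'E'
from h import *
st()
c=cam('wrist');save(c,'w16.png',2.2,(90,0,450,200))
E
```

```text
clock: 24.98
position: [0.5894, 0.2428, 0.1087]
ee_rot: [0.998, 0.061, 0.001, 0.001]
ft_force: [-0.5, -0.2, -2.0]
grip_width: 0.141
t 24.98 p [0.5894 0.2428 0.1087] x [0.993 0.122 0.001] z [ 0.001 -0.001 -1.   ] F [-0.5 -0.2 -2. ] T [ 0.05  0.12 -0.01] g 0.141
```

View pics/w16.png

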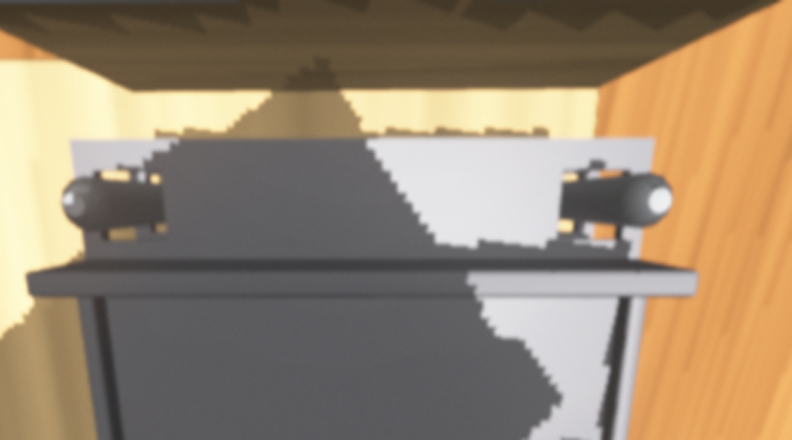

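```bash
python3 -m pendant '[[[0,0,-0.3],[0,0,0],255],[[0,0,-0.2],[0,0,0],255],[[0,0,0],[0,0,0],150],[[0,0,0],[0,0,0],150],[[0,0,0],[0,0,0],150]]'
python3 - <<'E'
from h import *
st()
E
python3 -m pendant '[[[0,0,2],[0,0,0],150],[[0,0,6],[0,0,0],150],[[0,0,5],[0,0,0],150],[[0,-1,2],[0,0,0],150],[[0,-5,0],[0,0,2],100],[[0,-6,0],[0,0,2],50],[[0,-6,0],[0,0,2],0],[[0,0,0],[0,0,0],0]]'
python3 - <<'E'
from h import *
st()
c=cam('wrist');save(c,'w17.png')
E
```

```text
clock: 25.65
position: [0.5903, 0.2433, 0.1092]
ee_rot: [0.998, 0.061, 0.003, 0.001]
ft_force: [-0.4, -0.6, 0.1]
grip_width: 0.412
t 25.65 p [0.5903 0.2433 0.1092] x [0.993 0.121 0.005] z [ 0.005 -0.002 -1.   ] F [-0.4 -0.6  0.1] T [ 0.02 -0.04 -0.  ] g 0.412
clock: 26.65
position: [0.5879, 0.0568, 0.2691]
ee_rot: [0.993, 0.115, 0.003, 0.001]
ft_force: [0.2, 0.4, -0.4]
grip_width: 1.002
t 26.65 p [0.5879 0.0568 0.2691] x [0.973 0.229 0.006] z [ 0.006 -0.001 -1.   ] F [ 0.2  0.4 -0.4] T [ 0.08 -0.06  0.03] g 1.002
```

View pics/w17.png

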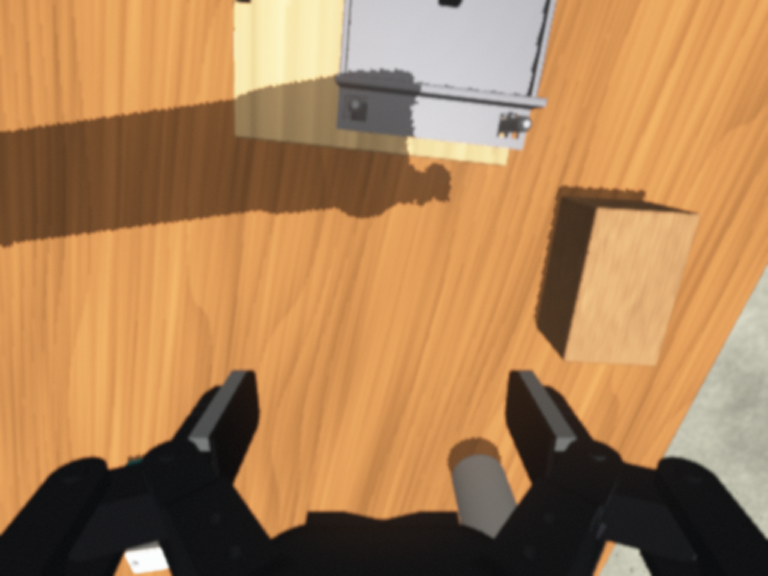

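```bash
python3 -m pendant '[[[0.2,-5.5,0],[0,0,1.2],0],[[0.2,-5.5,0],[0,0,1.2],0],[[0.2,-5.5,0],[0,0,1.2],0],[[0.3,-5.5,-1],[0,0,1.2],0],[[0.3,-5.5,-2],[0,0,1.2],0],[[0.3,-5.5,-2],[0,0,1.2],0],[[0.3,-5.5,-2],[0,0,1.2],0],[[0.3,-5,-2],[0,0,1],0],[[0,0,0],[0,0,0],0],[[0,0,0],[0,0,0],0]]'
python3 - <<'E'
from h import *
st()
c=cam('top');z=c['W'][...,2];hsv=cv2.cvtColor(c['pixels'],cv2.COLOR_RGB2HSV)
for o in comps(c,(z>0.012)&(z<0.04)&(hsv[...,1]<60)&(hsv[...,2]>140)&(c['W'][...,0]>.35)&(c['W'][...,0]<.75)&(c['W'][...,1]<-.25)): print(o)
save(c,'t17.png')
E
```

```text
clock: 27.95
position: [0.6109, -0.371, 0.1786]
ee_rot: [0.977, 0.211, 0.006, -0.004]
ft_force: [0.6, 0.3, 0.1]
grip_width: 1.0
t 27.95 p [ 0.6109 -0.371   0.1786] x [0.911 0.412 0.013] z [ 0.009  0.01  -1.   ] F [0.6 0.3 0.1] T [-0.01 -0.08 -0.  ] g 1.0
(array([335., 180.]), np.int32(133), array([ 608.6, -377.7]), array([60.3, 29.7]), 20.7, 0.0252)
```

View pics/t17.png

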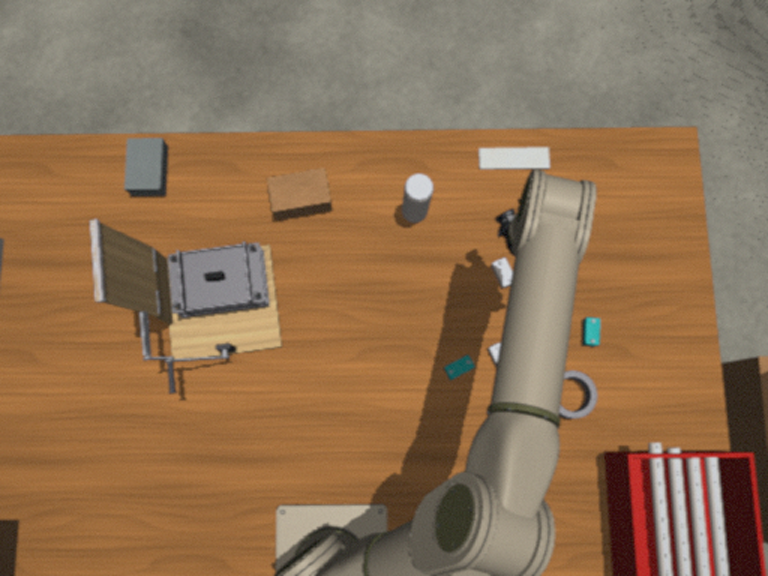

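```bash
python3 -m pendant '[[[-0.2,-0.9,0],[-0.6,0.5,-1.8],0],[[0,0,-4],[0,0,0],0],[[0,0,-4],[0,0,0],0],[[0,0,-2],[0,0,0],0],[[0,0,0],[0,0,0],0]]'
python3 - <<'E'
from h import *
st()
E
```

```text
clock: 28.62
position: [0.6113, -0.3778, 0.0809]
ee_rot: [0.981, 0.195, 0.001, 0.004]
ft_force: [0.5, -0.2, 0.8]
grip_width: 0.998
t 28.62 p [ 0.6113 -0.3778  0.0809] x [0.924 0.383 0.001] z [ 0.004 -0.007 -1.   ] F [ 0.5 -0.2  0.8] T [-0.01 -0.01  0.03] g 0.998
```

```bash
python3 -m pendant '[[[-0.3,-0.2,-2],[0.3,0.2,0],0],[[0,0,-2],[0,0,0],0],[[0,0,-1.5],[0,0,0],0],[[0,0,0],[0,0,0],0]]'
python3 - <<'E'
from h import *
st();c=cam('wrist');save(c,'w18.png')
E
```

```text
clock: 29.12
position: [0.6092, -0.3807, 0.025]
ee_rot: [0.981, 0.195, 0.001, 0.002]
ft_force: [0.1, 0.0, 0.2]
grip_width: 1.001
t 29.12 p [ 0.6092 -0.3807  0.025 ] x [0.924 0.382 0.002] z [ 0.003 -0.003 -1.   ] F [0.1 0.  0.2] T [ 0.    0.02 -0.01] g 1.001
```

View pics/w18.png

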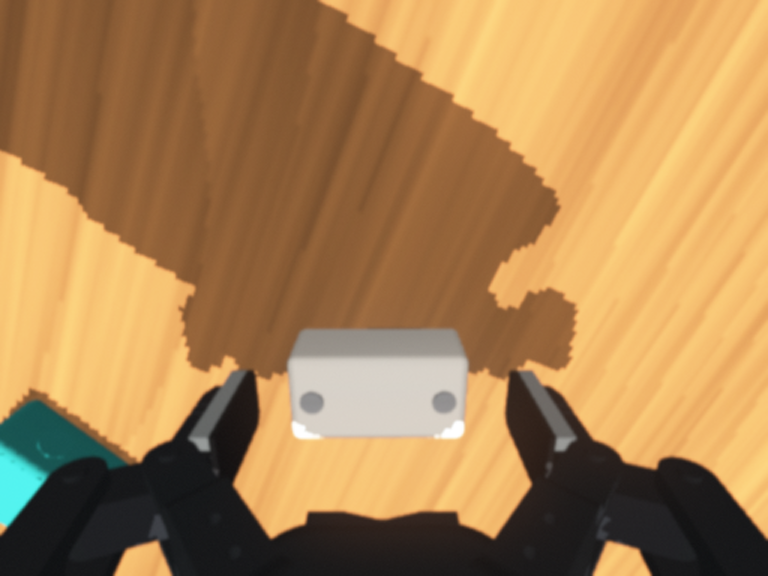

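```bash
python3 -m pendant '[[[0,0,-0.6],[0,0,0],0],[[0,0,0],[0,0,0],255],[[0,0,0],[0,0,0],255],[[0,0,0],[0,0,0],255],[[0,0,0],[0,0,0],255],[[0,0,4],[0,0,0],255],[[0,0,5],[0,0,0],255],[[0,0,5],[0,0,0],255],[[0,0,0],[0,0,0],255]]' 40
python3 - <<'E'
from h import *
st();c=cam('wrist');save(c,'w19.png');T=toolT(c)
v,u=np.mgrid[0:384,0:512]
m=(v>200)&(v<305)&(u>185)&(u<325)&(c['W'][...,2]>.1);hsv=cv2.cvtColor(c['pixels'],cv2.COLOR_RGB2HSV)
m&=(hsv[...,1]<60)&(hsv[...,2]>120);print(T[m].min(0),T[m].max(0),np.median(T[m],0))
E
```

```text
clock: 30.3
position: [0.6098, -0.3806, 0.1652]
ee_rot: [0.981, 0.195, 0.002, 0.002]
ft_force: [-0.3, 0.3, -1.4]
grip_width: 0.692
t 30.3 p [ 0.6098 -0.3806  0.1652] x [0.924 0.383 0.004] z [ 0.006 -0.004 -1.   ] F [-0.3  0.3 -1.4] T [-0.02 -0.    0.01] g 0.692
[-0.02970483 -0.01745425 -0.00766046] [0.0299365  0.01543302 0.01636153] [-4.46167214e-05 -7.64455634e-03 -4.75948478e-03]
```

View pics/w19.png

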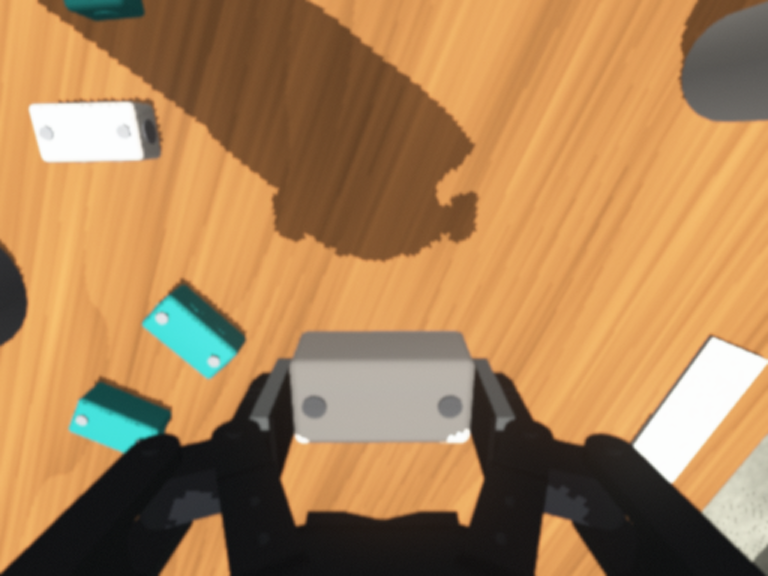

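```bash
python3 - <<'E'
from h import *
c=cam('wrist');z=c['W'][...,2];hsv=cv2.cvtColor(c['pixels'],cv2.COLOR_RGB2HSV)
for o in comps(c,(z>0.012)&(z<0.04)&(hsv[...,1]<60)&(hsv[...,2]>140),200): print(o)
E
python3 -m pendant '[[[0,5.7,1],[0,0,5],255],[[0,5.7,1],[0,0,9],255],[[0,5.7,0.5],[0,0,9],255],[[0,5.7,0],[0,0,9],255],[[0.2,5.7,0],[0,0,9],255],[[0.2,5.7,0],[0,0,9],255],[[0.2,5.7,0],[0,0,9],255],[[0.2,5.7,0],[0,0,9],255],[[0.2,5.7,0],[0,0,6],255],[[0.2,5.7,0],[0,0,0],255],[[0,0,0],[0,0,0],255],[[0,0,0],[0,0,0],255]]'
python3 - <<'E'
from h import *
st()
E
```

```text
(array([58., 88.]), np.int32(2729), array([ 421.2, -366.9]), array([60.6, 32.1]), 22.7, 0.0264)
clock: 31.9
position: [0.6067, 0.2042, 0.1653]
ee_rot: [0.65, 0.76, -0.011, -0.005]
ft_force: [0.7, -0.7, -0.4]
grip_width: 0.698
t 31.9 p [0.6067 0.2042 0.1653] x [-0.154  0.988 -0.007] z [-0.022 -0.01  -1.   ] F [ 0.7 -0.7 -0.4] T [ 0.01 -0.01  0.  ] g 0.698
```

```bash
python3 -m pendant '[[[1.2,3.8,0],[0.6,-1.2,-1.9],255],[[0.3,0.2,0],[0,0,0],255],[[0,0,0],[0,0,0],255],[[0,0,0],[0,0,0],255]]'
python3 - <<'E'
from h import *
st()
E
```

```text
clock: 32.4
position: [0.623, 0.2383, 0.1622]
ee_rot: [0.666, 0.746, -0.002, -0.0]
ft_force: [0.4, -0.2, -0.7]
grip_width: 0.691
t 32.4 p [0.623  0.2383 0.1622] x [-0.113  0.994 -0.003] z [-0.004 -0.003 -1.   ] F [ 0.4 -0.2 -0.7] T [-0.03 -0.02  0.04] g 0.691
```

```bash
python3 -m pendant '[[[0.1,0.8,-1],[0.2,-0.2,0.5],255],[[0,0,-1.5],[0,0,0],255],[[0,0,0],[0,0,0],255],[[0,0,0],[0,0,0],255]]'
python3 - <<'E'
from h import *
st();c=cam('wrist');save(c,'w20.png');
E
```

```text
clock: 32.9
position: [0.6241, 0.2447, 0.1345]
ee_rot: [0.663, 0.748, -0.001, -0.0]
ft_force: [0.6, -0.3, 0.8]
grip_width: 0.693
t 32.9 p [0.6241 0.2447 0.1345] x [-0.12   0.993 -0.   ] z [-0.001 -0.001 -1.   ] F [ 0.6 -0.3  0.8] T [ 0.05 -0.   -0.01] g 0.693
```

View pics/w20.png

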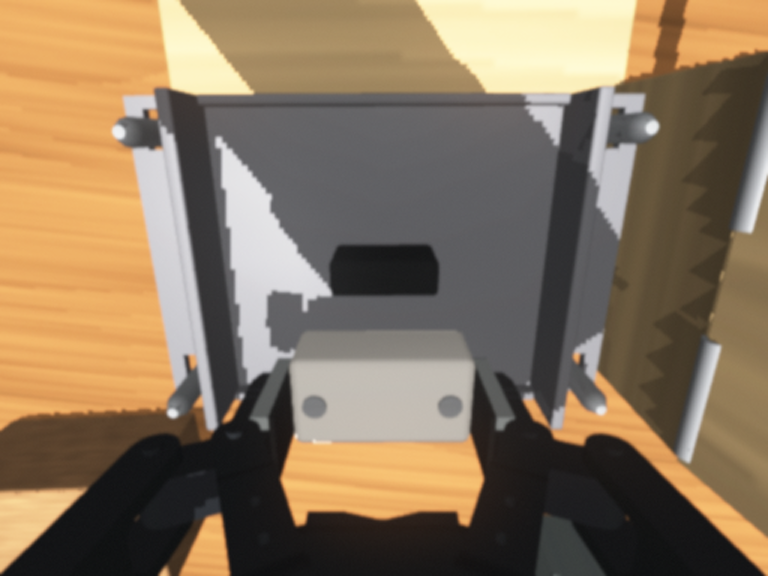

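```bash
python3 -m pendant '[[[0,0,-1.2],[0,0,0],255],[[0,0,-1.2],[0,0,0],255],[[0,0,-0.6],[0,0,0],255],[[0,0,0],[0,0,0],255]]'
python3 - <<'E'
from h import *
st()
E
```

```text
clock: 33.45
position: [0.6245, 0.2446, 0.1043]
ee_rot: [0.663, 0.748, -0.0, 0.0]
ft_force: [-2.6, -2.0, 6.2]
grip_width: 0.696
t 33.45 p [0.6245 0.2446 0.1043] x [-0.12   0.993 -0.001] z [ 0.    -0.001 -1.   ] F [-2.6 -2.   6.2] T [-0.23  0.35 -0.05] g 0.696
```

```bash
python3 -m pendant '[[[0,0,0],[0,0,0],35],[[0,0,0],[0,0,0],35],[[0,0,1],[0,0,0],35],[[0,0,3],[0,0,0],35],[[0,0,5],[0,0,0],35],[[0,0,0],[0,0,0],35]]'
python3 - <<'E'
from h import *
st();c=cam('wrist');save(c,'w21.png');z=c['W'][...,2];hsv=cv2.cvtColor(c['pixels'],cv2.COLOR_RGB2HSV)
for o in comps(c,(z>0.1)&(z<0.12)&(hsv[...,1]<60)&(hsv[...,2]>120),200): print(o)
for o in comps(c,(z>0.075)&(z<0.09)&(hsv[...,1]<70),400): print('fl',o)
E
```

```text
clock: 34.2
position: [0.6241, 0.245, 0.1979]
ee_rot: [0.663, 0.748, 0.0, -0.0]
ft_force: [0.4, 0.2, -0.5]
grip_width: 0.864
t 34.2 p [0.6241 0.245  0.1979] x [-0.12   0.993  0.   ] z [ 0.  0. -1.] F [ 0.4  0.2 -0.5] T [-0.   -0.01  0.01] g 0.864
(array([160., 149.]), np.int32(1077), array([598.4, 171.7]), array([127.1,   5.3]), 7.1, 0.1124)
(array([254., 198.]), np.int32(2920), array([623.1, 244.3]), array([60.1, 31.9]), -82.7, 0.1094)
fl (array([255., 137.]), np.int32(19779), array([590.1, 241.1]), array([136.3, 122. ]), -82.8, 0.0836)
fl (array([363., 150.]), np.int32(2155), array([584.4, 331.3]), array([105.5,  17.7]), 6.1, 0.0836)
fl (array([147., 151.]), np.int32(2131), array([608.5, 152.7]), array([108.6,  16.8]), 7.1, 0.0834)
```

View pics/w21.png

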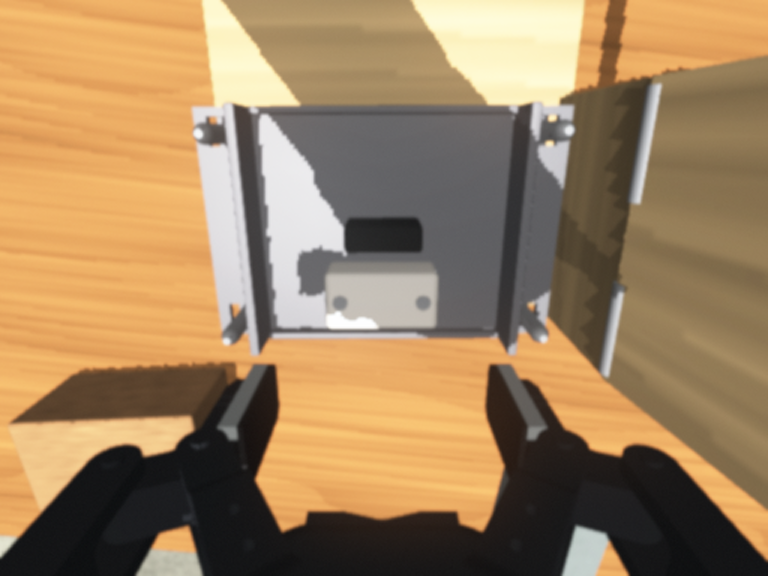

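```bash
python3 -m pendant '[[[0,-5.6,1],[0,0,-6],0],[[-1,-5.6,1],[0,0,-8],0],[[-2,-5.6,0],[0,0,-8],0],[[-2,-5.6,0],[0,0,-8],0],[[-2,-5.6,0],[0,0,-8],0],[[-2,-5.6,0],[0,0,-8],0],[[-2.2,-5.6,0],[0,0,-8],0],[[-2.2,-5.6,0],[0,0,-8],0],[[-2.2,-5.6,-1],[0,0,-8],0],[[-2.2,-5.6,-1],[0,0,-4],0],[[-2.2,-4,-1],[0,0,0],0],[[0,0,0],[0,0,0],0]]'
python3 - <<'E'
from h import *
st();c=cam('top');z=c['W'][...,2];hsv=cv2.cvtColor(c['pixels'],cv2.COLOR_RGB2HSV)
for o in comps(c,(z>0.012)&(z<0.04)&(hsv[...,1]<60)&(hsv[...,2]>140)&(c['W'][...,0]>.35)&(c['W'][...,0]<.75)&(c['W'][...,1]<-.25)): print(o)
save(c,'t22.png')
c=cam('wrist');save(c,'w22.png')
E
```

```text
clock: 35.75
position: [0.4067, -0.3729, 0.1764]
ee_rot: [0.985, 0.175, -0.003, -0.005]
ft_force: [0.8, 1.2, 0.2]
grip_width: 0.998
t 35.75 p [ 0.4067 -0.3729  0.1764] x [ 0.939  0.344 -0.005] z [-0.009  0.01  -1.   ] F [0.8 1.2 0.2] T [ 0.03 -0.03  0.  ] g 0.998
(array([334., 235.]), np.int32(109), array([ 423.4, -365.3]), array([58.8, 27.3]), 28.4, 0.0261)
```

View pics/w22.png

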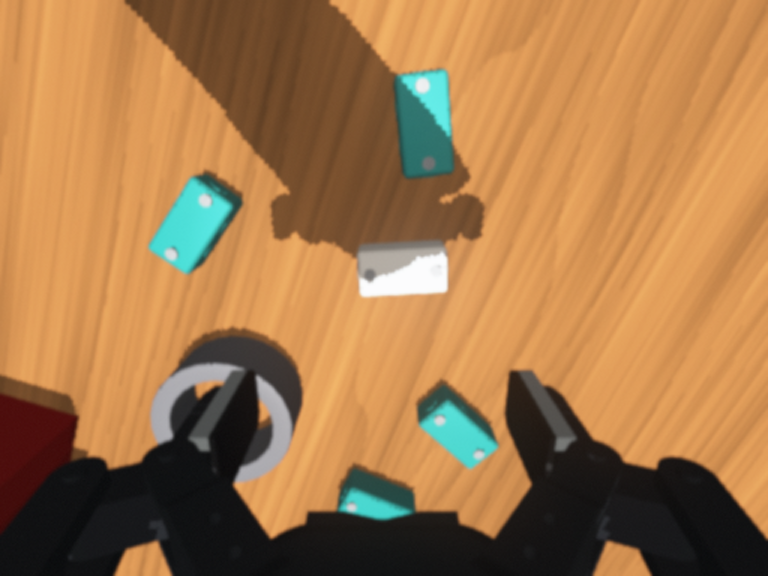

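View pics/t22.png

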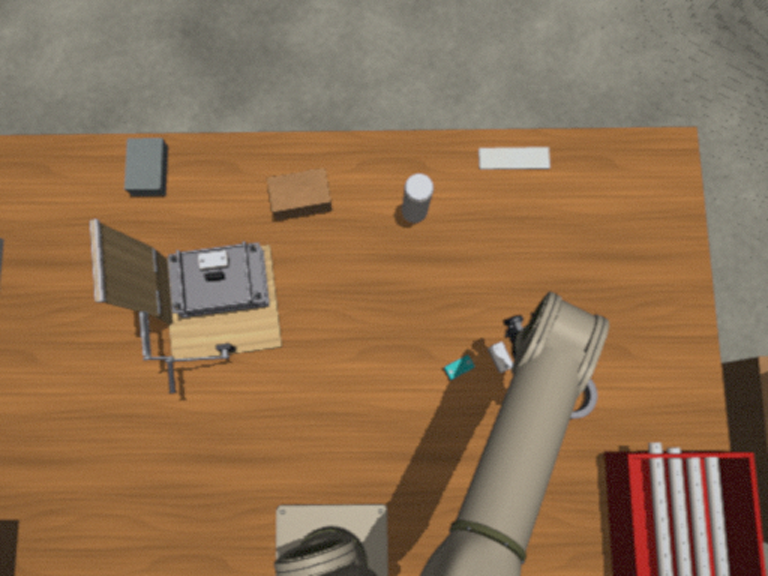

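```bash
python3 - <<'E'
from h import *
st();c=cam('wrist');z=c['W'][...,2];hsv=cv2.cvtColor(c['pixels'],cv2.COLOR_RGB2HSV)
for o in comps(c,(z>0.018)&(z<0.034)&(hsv[...,1]<60)&(hsv[...,2]>110),200): print(o)
E
```

```text
t 35.85 p [ 0.4097 -0.3694  0.1777] x [ 0.937  0.35  -0.003] z [-0.007  0.009 -1.   ] F [ 0.3 -0.3  0.2] T [-0.   -0.08 -0.05] g 0.997
(array([266., 180.]), np.int32(1841), array([ 420.4, -366.4]), array([59.2, 32. ]), 23.9, 0.0263)
```

```bash
python3 -m pendant '[[[1.1,0.3,0],[-0.5,-0.4,2.5],0],[[0,0,-4],[0,0,0],0],[[0,0,-4],[0,0,0],0],[[0,0,-2],[0,0,0],0],[[0,0,0],[0,0,0],0],[[0,0,0],[0,0,0],0]]'
python3 - <<'E'
from h import *
st()
E
```

```text
clock: 36.65
position: [0.4306, -0.3591, 0.0796]
ee_rot: [0.978, 0.211, 0.004, 0.003]
ft_force: [-0.1, 0.5, 0.9]
grip_width: 1.001
t 36.65 p [ 0.4306 -0.3591  0.0796] x [0.911 0.412 0.006] z [ 0.009 -0.004 -1.   ] F [-0.1  0.5  0.9] T [-0.01  0.01 -0.01] g 1.001
```

```bash
python3 -m pendant '[[[-1,-0.75,-1],[0.2,0.5,-1.3],0],[[0,0,0],[0,0,0],0],[[0,0,-2],[0,0,0],0],[[0,0,-1.5],[0,0,0],0],[[0,0,0],[0,0,0],0]]'
python3 - <<'E'
from h import *
st();c=cam('wrist');save(c,'w23.png')
E
```

```text
clock: 37.28
position: [0.4202, -0.3686, 0.0337]
ee_rot: [0.98, 0.198, 0.0, 0.002]
ft_force: [0.1, 0.3, 1.0]
grip_width: 0.997
t 37.27 p [ 0.4202 -0.3686  0.0337] x [ 0.921  0.388 -0.   ] z [ 0.001 -0.003 -1.   ] F [0.1 0.3 1. ] T [-0.   -0.05 -0.  ] g 0.997
```

View pics/w23.png

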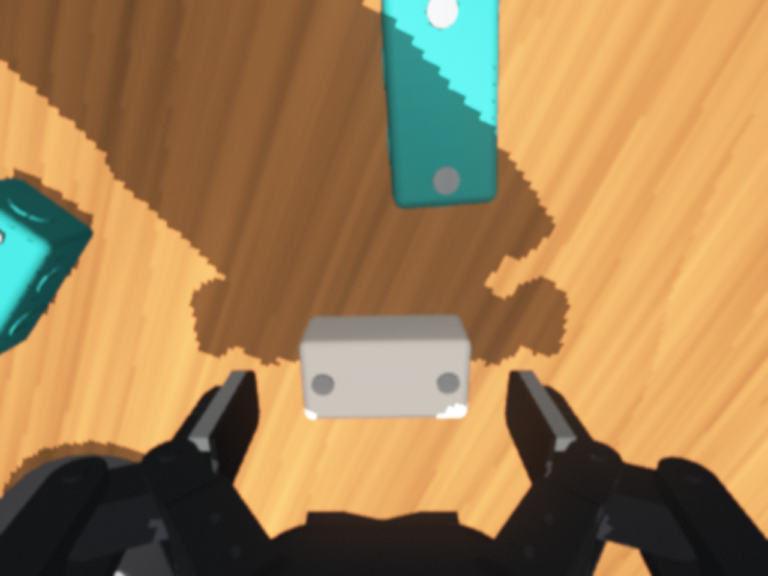

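```bash
python3 -m pendant '[[[0,0.2,-1.4],[0,0,0],0],[[0,0,0],[0,0,0],0],[[0,0,0],[0,0,0],255],[[0,0,0],[0,0,0],255],[[0,0,0],[0,0,0],255],[[0,0,0],[0,0,0],255],[[0,0,4],[0,0,0],255],[[0,0,5],[0,0,0],255],[[0,0,5],[0,0,0],255],[[0,0,0],[0,0,0],255]]' 40
python3 - <<'E'
from h import *
st();c=cam('wrist');save(c,'w24.png');T=toolT(c)
v,u=np.mgrid[0:384,0:512]
m=(v>180)&(v<305)&(u>185)&(u<325)&(c['W'][...,2]>.1);hsv=cv2.cvtColor(c['pixels'],cv2.COLOR_RGB2HSV)
m&=(hsv[...,1]<60)&(hsv[...,2]>120);print(T[m].min(0),T[m].max(0),np.median(T[m],0))
E
```

```text
clock: 38.58
position: [0.4206, -0.3661, 0.1644]
ee_rot: [0.98, 0.198, 0.001, 0.002]
ft_force: [-0.0, -0.1, -0.5]
grip_width: 0.695
t 38.58 p [ 0.4206 -0.3661  0.1644] x [0.921 0.389 0.001] z [ 0.002 -0.004 -1.   ] F [-0.  -0.1 -0.5] T [ 0.   -0.04 -0.01] g 0.695
[-0.02958256 -0.01673575 -0.00888099] [0.02992458 0.01605122 0.01592404] [ 0.0004258  -0.00667428 -0.00597914]
```

View pics/w24.png

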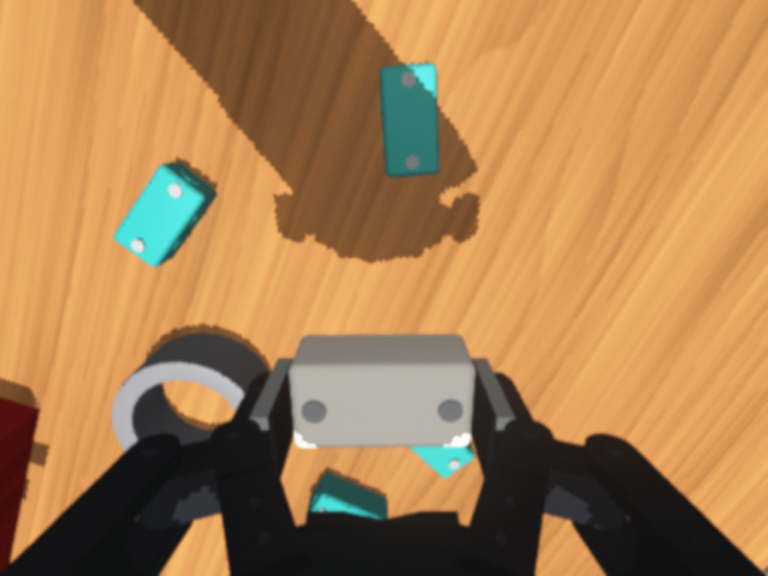

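```bash
python3 -m pendant '[[[2,5.7,1.5],[0,0,4],255],[[2,5.7,1.5],[0,0,8],255],[[2,5.7,0.5],[0,0,8],255],[[2,5.7,0],[0,0,8],255],[[2,5.7,0],[0,0,8],255],[[1.5,5.7,0],[0,0,8],255],[[1.2,5.7,0],[0,0,8],255],[[0.5,5.7,0],[0,0,8],255],[[0.5,5.7,0],[0,0,8],255],[[0.5,5.5,0],[0,0,5],255],[[0,0,0],[0,0,0],255],[[0,0,0],[0,0,0],255]]'
python3 - <<'E'
from h import *
st()
E
```

```text
clock: 40.12
position: [0.5537, 0.2181, 0.1813]
ee_rot: [0.656, 0.755, -0.008, -0.004]
ft_force: [0.0, -1.4, -0.8]
grip_width: 0.694
t 40.12 p [0.5537 0.2181 0.1813] x [-0.139  0.99  -0.004] z [-0.016 -0.006 -1.   ] F [ 0.  -1.4 -0.8] T [-0.03 -0.02 -0.  ] g 0.694
```

```bash
python3 -m pendant '[[[0,2,-2],[0.3,-0.9,-1],255],[[0,0,-1],[0,0,0],255],[[0,0,0],[0,0,0],255],[[0,0,0],[0,0,0],255]]'
python3 - <<'E'
from h import *
st();c=cam('wrist');save(c,'w25.png')
E
```

```text
clock: 40.62
position: [0.5551, 0.2323, 0.1491]
ee_rot: [0.666, 0.746, -0.002, 0.0]
ft_force: [-0.6, 0.2, 0.3]
grip_width: 0.691
t 40.62 p [0.5551 0.2323 0.1491] x [-0.114  0.994 -0.003] z [-0.002 -0.004 -1.   ] F [-0.6  0.2  0.3] T [-0.    0.02 -0.01] g 0.691
```

View pics/w25.png

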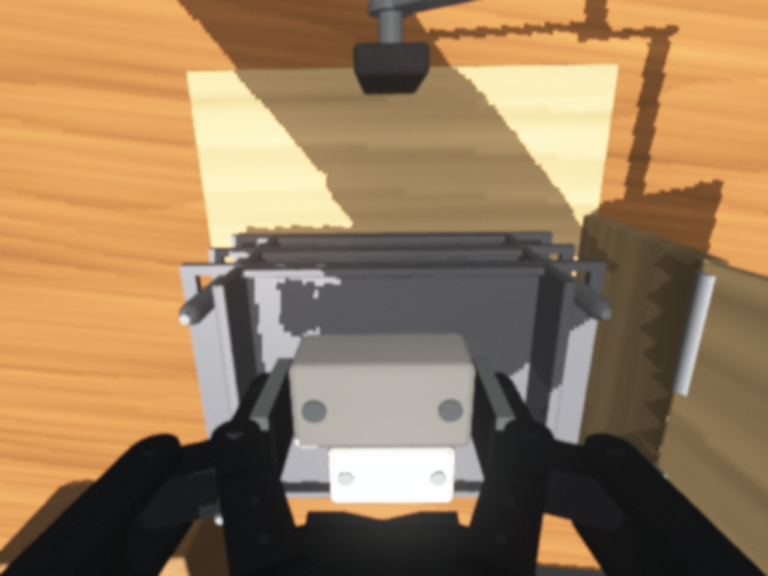

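```bash
python3 -m pendant '[[[0,0.5,-1],[0.2,-0.1,0.4],255],[[0,0,-1.2],[0,0,0],255],[[0,0,-1.2],[0,0,0],255],[[0,0,-0.9],[0,0,0],255],[[0,0,0],[0,0,0],255]]'
python3 - <<'E'
from h import *
st()
E
```

```text
clock: 41.3
position: [0.5556, 0.2369, 0.1033]
ee_rot: [0.663, 0.748, 0.0, 0.0]
ft_force: [-0.5, -1.0, 2.5]
grip_width: 0.693
t 41.3 p [0.5556 0.2369 0.1033] x [-0.12   0.993 -0.   ] z [ 0. -0. -1.] F [-0.5 -1.   2.5] T [ 0.04  0.   -0.  ] g 0.693
```

```bash
python3 -m pendant '[[[0,0,0],[0,0,0],35],[[0,0,0],[0,0,0],35],[[0,0,1],[0,0,0],35],[[0,0,3],[0,0,0],35],[[0,0,5],[0,0,0],35],[[2.5,0,3],[0,0,0],35],[[2,0,0],[0,0,0],35],[[0,0,0],[0,0,0],35]]'
python3 - <<'E'
from h import *
st();c=cam('wrist');save(c,'w26.png');z=c['W'][...,2];hsv=cv2.cvtColor(c['pixels'],cv2.COLOR_RGB2HSV)
for o in comps(c,(z>0.1)&(z<0.12)&(hsv[...,1]<60)&(hsv[...,2]>110),200): print(o)
for o in comps(c,(z>0.075)&(z<0.09)&(hsv[...,1]<70),400): print('fl',o)
# pin
c=cam('scene');save(c,'s26.png',4,(270,70,420,215));save(c,'s26f.png')
for cc,n in ((c,'scene'),(cam('top'),'top')):
    W=cc['W'];s=np.array([.5896,.2416]);ex=np.array([np.cos(np.radians(97)),np.sin(np.radians(97))]);ey=np.array([-ex[1],ex[0]])
    d=W[...,:2]-s;X=d@ex;Y=d@ey;m=(Y>.178)&(Y<.245)&(X>-.05)&(X<.2)&(W[...,2]>.1)&(W[...,2]<.3)
    print(n,m.sum())
    for lo in np.arange(.175,.245,.01):
        k=m&(Y>lo)&(Y<lo+.01)
        if k.sum(): print(round(lo,3),k.sum(),X[k].min().round(4),X[k].max().round(4),np.median(X[k]).round(4),W[k][:,2].min().round(4),W[k][:,2].max().round(4),np.median(W[k],0).round(4))
E
```

```text
clock: 42.3
position: [0.6011, 0.2373, 0.2316]
ee_rot: [0.663, 0.749, 0.002, 0.001]
ft_force: [-0.5, -0.5, -0.5]
grip_width: 0.861
t 42.3 p [0.6011 0.2373 0.2316] x [-0.121  0.993  0.001] z [ 0.003  0.001 -1.   ] F [-0.5 -0.5 -0.5] T [-0.07  0.04 -0.01] g 0.861
(array([180., 168.]), np.int32(788), array([598.1, 171.8]), array([126.8,   5.4]), 7.1, 0.1123)
(array([260., 136.]), np.int32(2625), array([555.6, 236.7]), array([61.4, 32.3]), -82.6, 0.1094)
(array([335., 221.]), np.int32(201), array([617.8, 315.1]), array([51.6,  5.2]), 6.4, 0.1124)
(array([259., 208.]), np.int32(2153), array([622.6, 244.4]), array([61.1, 31.3]), -83.1, 0.1093)
fl (array([168., 164.]), np.int32(1916), array([600.7, 153.4]), array([127.4,  21.6]), 6.0, 0.0834)
fl (array([260., 162.]), np.int32(11371), array([590.1, 241.1]), array([136.3, 121.3]), -82.9, 0.0835)
fl (array([352., 169.]), np.int32(1619), array([585.9, 331.1]), array([105.5,  17.8]), 6.5, 0.0835)
scene 50
0.175 4 0.0905 0.0965 0.0924 0.1406 0.146 [0.3965 0.3111 0.1443]
0.185 8 0.0883 0.1043 0.0937 0.1404 0.1479 [0.3885 0.3115 0.1412]
0.195 9 0.0869 0.101 0.0916 0.1369 0.1492 [0.3806 0.3085 0.1436]
0.205 9 0.0885 0.0961 0.093 0.1373 0.1479 [0.3713 0.3079 0.1439]
0.215 8 0.0904 0.0982 0.094 0.1381 0.1461 [0.3598 0.3081 0.1431]
0.225 12 0.0872 0.0985 0.0924 0.1352 0.1487 [0.35   0.3057 0.144 ]
top 79
0.175 11 0.0929 0.1051 0.0979 0.1416 0.1479 [0.3979 0.3163 0.144 ]
0.185 13 0.0937 0.1045 0.0965 0.1381 0.1531 [0.3895 0.3144 0.1457]
0.195 13 0.0933 0.1035 0.0981 0.1424 0.1512 [0.3799 0.3143 0.1455]
0.205 15 0.094 0.1038 0.0968 0.142 0.1538 [0.3683 0.3121 0.1477]
0.215 14 0.0919 0.1049 0.097 0.1393 0.1516 [0.3594 0.311  0.145 ]
0.225 13 0.0917 0.1042 0.0975 0.1399 0.1512 [0.3505 0.3108 0.1463]
```

View pics/w26.png

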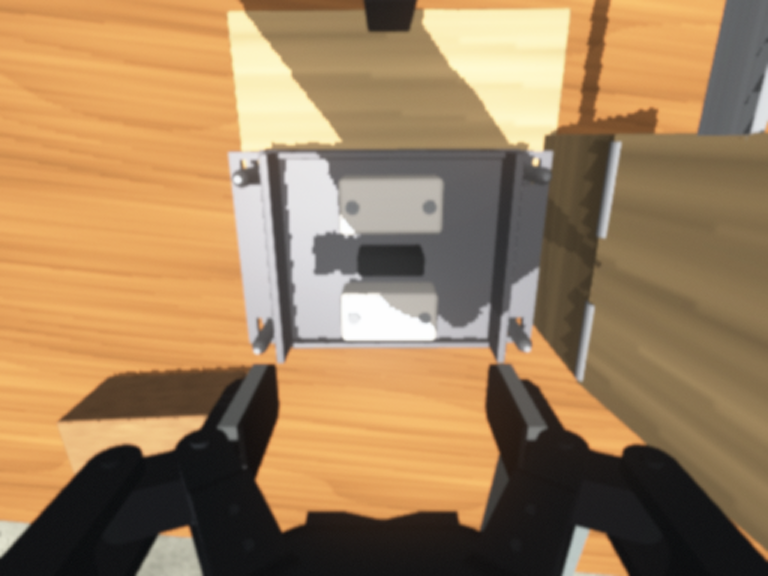

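View pics/s26.png

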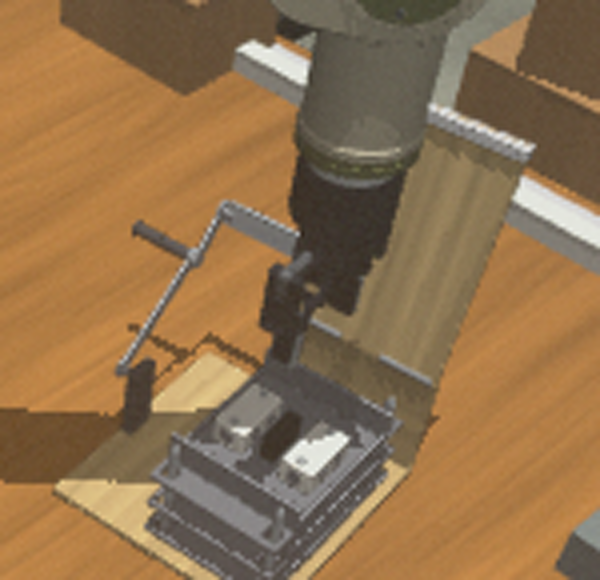

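Both boxes lie in the top tray with their tops at z = 0.109, and the tray floor at 0.0835 means all three tiers are home. Next is the knee pin.

```bash
python3 -m pendant '[[[-4.8,1.4,1],[0,0,0],130],[[-4.8,1.4,0.5],[0,0,0],130],[[-4.8,1.4,0],[0,0,0],130],[[-4.8,1.4,0],[0,0,0],130],[[-4.6,1.6,0],[0,0,0],130],[[0,0,0],[0,0,0],130],[[0,0,0],[0,0,0],130]]'
python3 - <<'E'
from h import *
st();c=cam('wrist');save(c,'w27.png')
E
```

```text
clock: 43.32
position: [0.3491, 0.3096, 0.2416]
ee_rot: [0.662, 0.75, -0.003, 0.003]
ft_force: [0.4, -0.3, -0.7]
grip_width: 0.486
t 43.33 p [0.3491 0.3096 0.2416] x [-0.124  0.992 -0.009] z [ 0.    -0.009 -1.   ] F [ 0.4 -0.3 -0.7] T [ 0.02 -0.   -0.03] g 0.486
```

View pics/w27.png

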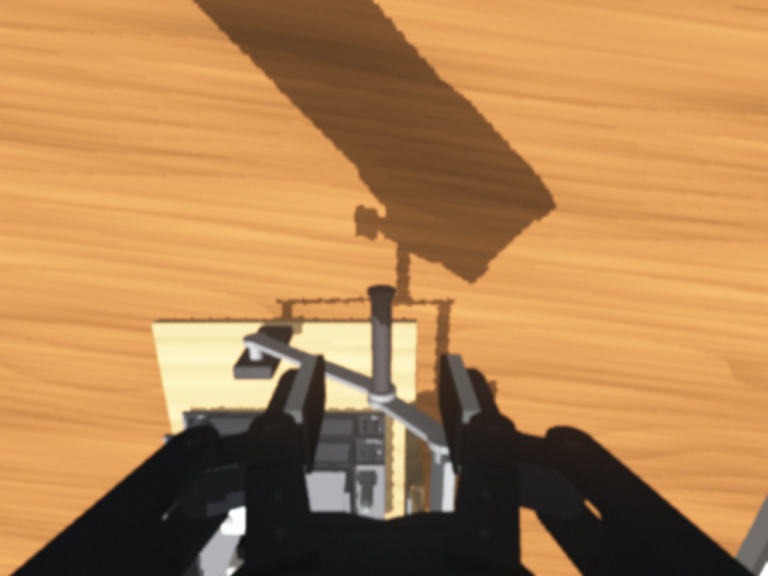

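```bash
python3 - <<'E'
from h import *
c=cam('wrist');W=c['W'];T=toolT(c);st()
for v in range(186,268,6):
    row=[u for u in range(238,275) if .115<W[v,u,2]<.165]
    if row: 
        w=W[v,row];print(v,row[0],row[-1],np.median(w,0).round(4),w[:,2].max().round(4),'tool',np.median(T[v,row],0).round(4))
E
```

```text
t 43.42 p [0.3492 0.31   0.2418] x [-0.124  0.992 -0.008] z [-0.001 -0.008 -1.   ] F [ 0.3 -0.3 -0.4] T [-0.   -0.   -0.06] g 0.489
192 244 262 [0.3452 0.3073 0.1409] 0.1427 tool [-0.0014 -0.0038  0.1008]
198 247 260 [0.3476 0.3081 0.1483] 0.1501 tool [-0.0009 -0.0012  0.0934]
204 247 260 [0.3537 0.3088 0.1458] 0.1471 tool [-0.001   0.005   0.0959]
210 247 260 [0.359  0.3095 0.146 ] 0.147 tool [-0.001   0.0102  0.0957]
216 247 260 [0.3646 0.3101 0.1453] 0.1474 tool [-0.001   0.016   0.0964]
222 247 260 [0.37   0.3108 0.1458] 0.1477 tool [-0.001   0.0212  0.0958]
228 247 260 [0.3754 0.3115 0.1456] 0.147 tool [-0.001   0.0269  0.096 ]
234 247 260 [0.3808 0.3122 0.1462] 0.1471 tool [-0.001   0.0323  0.0954]
240 247 260 [0.3866 0.3129 0.146 ] 0.1477 tool [-0.001   0.0381  0.0957]
246 247 260 [0.3925 0.3136 0.1455] 0.147 tool [-0.001   0.0442  0.0961]
252 238 260 [0.3994 0.3105 0.1441] 0.1477 tool [-0.0049  0.051   0.0975]
258 238 263 [0.4062 0.3125 0.142 ] 0.1466 tool [-0.0036  0.0584  0.0996]
264 244 264 [0.4091 0.3161 0.1485] 0.1501 tool [-0.0005  0.0603  0.0931]
```

```bash
python3 -m pendant '[[[1.4,0,0],[0.5,0,0],130],[[0,0,-3.5],[0,0,0],130],[[0,0,-3],[0,0,0],130],[[0,0,0],[0,0,0],130],[[0,0,0],[0,0,0],130]]'
python3 - <<'E'
from h import *
st();c=cam('wrist');save(c,'w28.png')
E
```

```text
clock: 44.05
position: [0.3666, 0.3094, 0.1753]
ee_rot: [0.664, 0.748, 0.0, -0.003]
ft_force: [1.0, -0.0, -0.3]
grip_width: 0.493
t 44.05 p [0.3666 0.3094 0.1753] x [-0.119  0.993  0.005] z [-0.005  0.005 -1.   ] F [ 1.  -0.  -0.3] T [ 0.06  0.05 -0.03] g 0.493
```

View pics/w28.png

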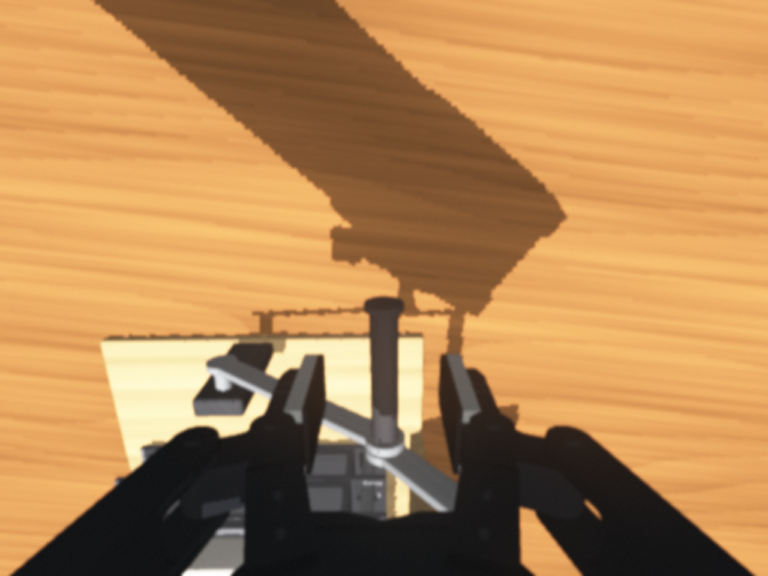

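```bash
python3 -m pendant '[[[-0.3,0,-1.5],[-0.3,-0.3,0],130],[[0,0,-1.3],[0,0,0],130],[[0,0,-0.7],[0,0,0],130],[[0,0,0],[0,0,0],130]]'
python3 - <<'E'
from h import *
st()
E
```

```text
clock: 44.6
position: [0.3641, 0.3094, 0.139]
ee_rot: [0.664, 0.748, 0.001, 0.001]
ft_force: [0.2, -1.0, -0.0]
grip_width: 0.493
t 44.6 p [0.3641 0.3094 0.139 ] x [-0.118  0.993 -0.001] z [ 0.003 -0.001 -1.   ] F [ 0.2 -1.  -0. ] T [ 0.01  0.02 -0.02] g 0.493
```

```bash
python3 -m pendant '[[[0,0,0],[0,0,0],220],[[0,0,0],[0,0,0],255],[[0,0,0],[0,0,0],255],[[0,0,0],[0,0,0],255],[[0,0,0],[0,0,0],255]]' 50
python3 - <<'E'
from h import *
st();c=cam('scene');save(c,'s28.png',4,(250,60,400,205))
E
```

```text
clock: 45.22
position: [0.3642, 0.31, 0.1396]
ee_rot: [0.664, 0.748, 0.001, 0.001]
ft_force: [0.1, 1.4, -1.6]
grip_width: 0.123
t 45.23 p [0.3642 0.31   0.1396] x [-0.119  0.993 -0.   ] z [ 0.004  0.    -1.   ] F [ 0.1  1.4 -1.6] T [0.25 0.04 0.1 ] g 0.123
```

View pics/s28.png

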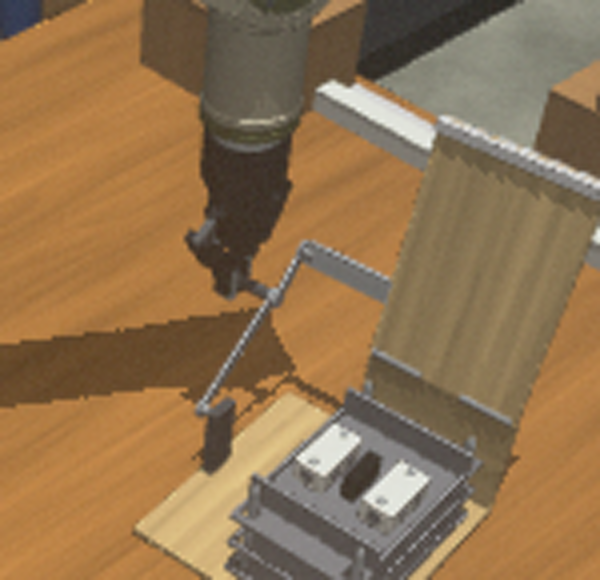

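```bash
python3 -m pendant '[[[0.07,-0.59,0.73],[0,0,0],255],[[0,0,0],[0,0,0],255]]'
python3 - <<'E'
from h import *
st()
E
```

```text
clock: 45.52
position: [0.3649, 0.304, 0.1477]
ee_rot: [0.664, 0.748, 0.002, 0.001]
ft_force: [-1.2, -0.9, 0.7]
grip_width: 0.116
t 45.52 p [0.3649 0.304  0.1477] x [-0.119  0.993  0.001] z [ 0.004  0.001 -1.   ] F [-1.2 -0.9  0.7] T [ 0.04  0.29 -0.01] g 0.116
```

```bash
python3 -m pendant '[[[0.09,-0.71,0.76],[0,0,0],255],[[0,0,0],[0,0,0],255],[[0.1,-0.78,0.7],[0,0,0],255],[[0,0,0],[0,0,0],255],[[0.08,-0.67,0.5],[0,0,0],255],[[0,0,0],[0,0,0],255]]'
python3 - <<'E'
from h import *
st();c=cam('scene');save(c,'s29.png',4,(250,60,400,205))
E
```

```text
clock: 46.28
position: [0.3675, 0.2839, 0.1675]
ee_rot: [0.664, 0.748, 0.003, 0.001]
ft_force: [-1.8, -0.2, 2.7]
grip_width: 0.122
t 46.27 p [0.3675 0.2839 0.1675] x [-0.119  0.993  0.004] z [ 0.005  0.004 -1.   ] F [-1.8 -0.2  2.7] T [-0.1   0.35 -0.01] g 0.122
```

View pics/s29.png

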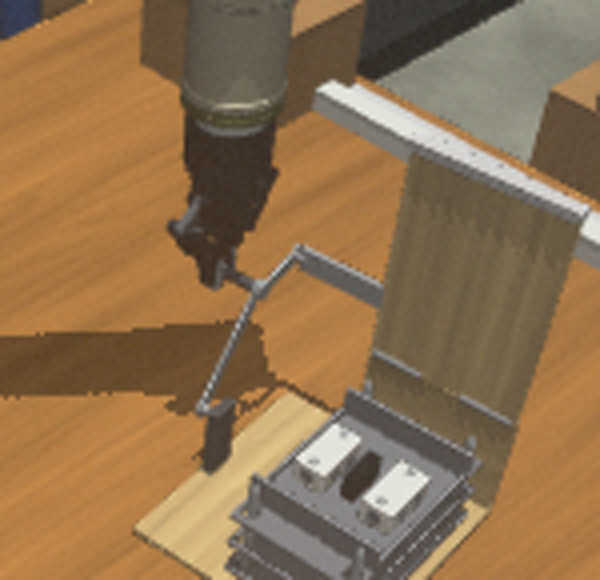

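```bash
python3 -m pendant '[[[0,0,0],[0,0,0],130],[[0,0,0],[0,0,0],130],[[0,0,0],[0,0,0],130],[[0,0,1],[0,0,0],130],[[0,0,4],[0,0,0],130],[[0,0,5],[0,0,0],255],[[0,0,6],[0,0,0],255],[[0,0,6],[0,0,0],255],[[0,0,3],[0,0,0],255],[[0,0,0],[0,0,0],255]]'
python3 - <<'E'
from h import *
st();c=cam('scene');save(c,'s30.png')
W=c['W'];s=np.array([.5896,.2416]);ex=np.array([np.cos(np.radians(97)),np.sin(np.radians(97))]);ey=np.array([-ex[1],ex[0]])
d=W[...,:2]-s;X=d@ex;Y=d@ey
m=(abs(Y)<.06)&(X>0)&(X<.25)&(W[...,2]>.14)&(W[...,2]<.36)
for lo in np.arange(.14,.36,.03):
    k=m&(W[...,2]>lo)&(W[...,2]<lo+.03)
    if k.sum(): print(lo.round(2),k.sum(),np.median(X[k]).round(4))
m=(Y>.178)&(Y<.245)&(X>-.05)&(X<.2)&(W[...,2]>.1)&(W[...,2]<.25)
print('pin',np.median(X[m]),np.median(W[m][:,2]))
E
```

```text
clock: 47.58
position: [0.3648, 0.2851, 0.4274]
ee_rot: [0.662, 0.75, 0.003, 0.002]
ft_force: [0.5, -0.7, -1.1]
grip_width: 0.001
t 47.58 p [0.3648 0.2851 0.4274] x [-0.124  0.992  0.001] z [ 0.006  0.002 -1.   ] F [ 0.5 -0.7 -1.1] T [ 0.    0.02 -0.01] g 0.001
0.14 219 0.1166
0.17 234 0.1163
0.2 247 0.1163
0.23 263 0.1159
0.26 280 0.1155
0.29 299 0.1154
0.32 311 0.1136
pin 0.06562545304299652 0.16999013732716584
```

View pics/s30.png

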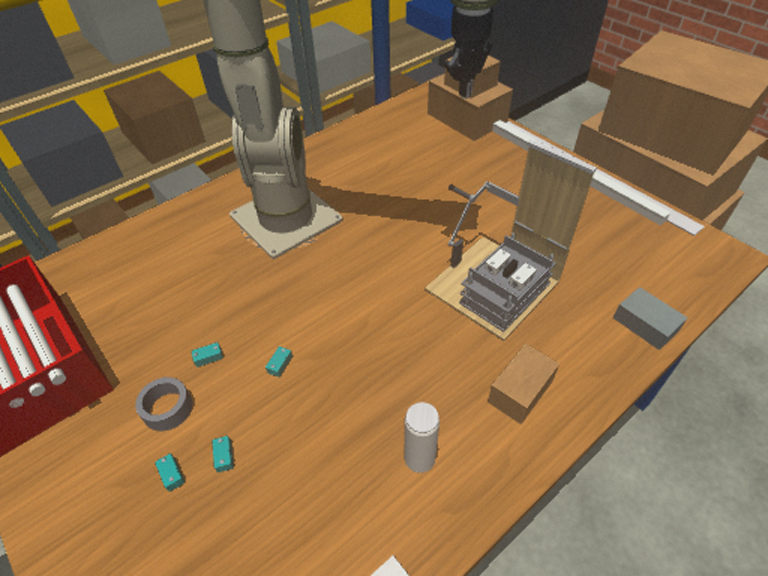

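```bash
python3 -m pendant '[[[3.5,4,0],[0,0,0],255],[[4.5,4,0],[0,0,0],255],[[4.5,3.5,0],[0,0,0],255],[[4.5,3,0],[0,0,0],255],[[3.5,0.5,0],[0,0,0],255],[[0,0,0],[0,0,0],255],[[0,0,0],[0,0,0],255]]'
python3 - <<'E'
from h import *
st();c=cam('scene');save(c,'s31.png')
E
```

```text
clock: 48.5
position: [0.5279, 0.3894, 0.4337]
ee_rot: [0.656, 0.755, 0.001, 0.003]
ft_force: [0.4, 0.8, 0.2]
grip_width: 0.002
t 48.5 p [0.5279 0.3894 0.4337] x [-0.139  0.99  -0.003] z [ 0.005 -0.002 -1.   ] F [0.4 0.8 0.2] T [-0.03  0.01 -0.02] g 0.002
```

View pics/s31.png

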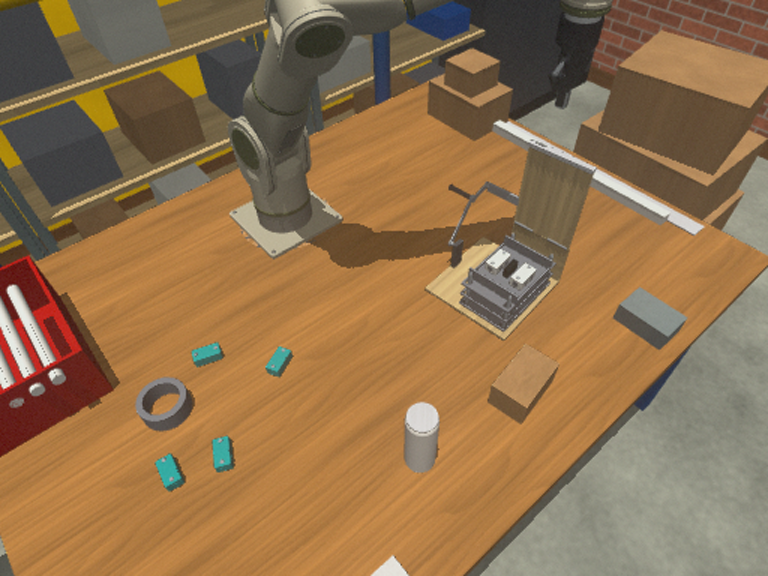

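```bash
python3 -m pendant '[[[1,3,0],[0,0,-1.5],255],[[3,1.2,0],[0,0,0],255],[[0,0,-4],[0,0,0],255],[[0,0,-4],[0,0,0],255],[[0,0,-3],[0,0,0],255],[[0,0,0],[0,0,0],255],[[0,0,0],[0,0,0],255]]'
cat >> h.py <<'E'
S=np.array([.5896,.2416]);EX=np.array([np.cos(np.radians(97)),np.sin(np.radians(97))]);EY=np.array([-EX[1],EX[0]])
def sp():
    p=np.array(manip.get_obs()['position']);d=p[:2]-S;print('stand',(d@EX).round(4),(d@EY).round(4),p[2].round(4))
E
python3 - <<'E'
from h import *
st();sp();c=cam('wrist');save(c,'w31.png');c=cam('scene');save(c,'s32.png',4,(270,60,420,205))
E
```

```text
clock: 49.42
position: [0.5663, 0.4295, 0.3299]
ee_rot: [0.667, 0.745, 0.007, 0.004]
ft_force: [0.1, 1.4, 0.9]
grip_width: -0.002
t 49.42 p [0.5663 0.4295 0.3299] x [-0.111  0.994  0.002] z [ 0.015  0.004 -1.   ] F [0.1 1.4 0.9] T [-0.02  0.02 -0.06] g -0.002
stand 0.1893 0.0002 0.3299
```

View pics/w31.png

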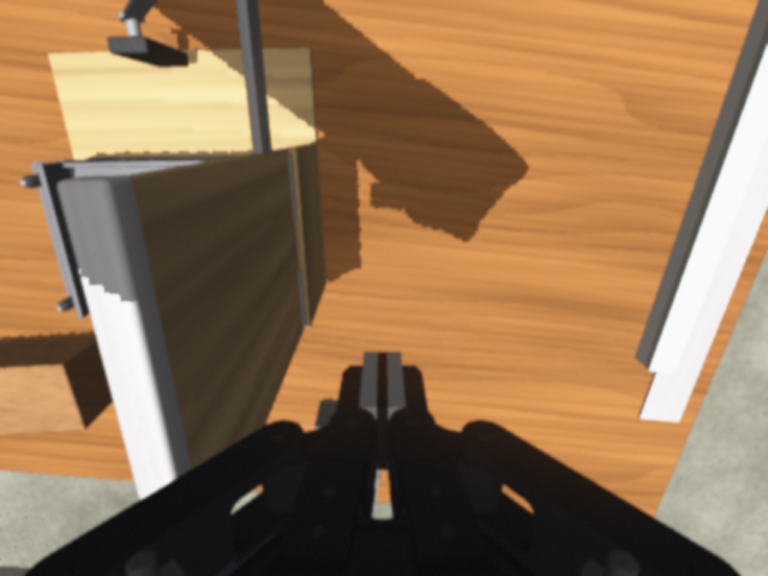

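View pics/s32.png

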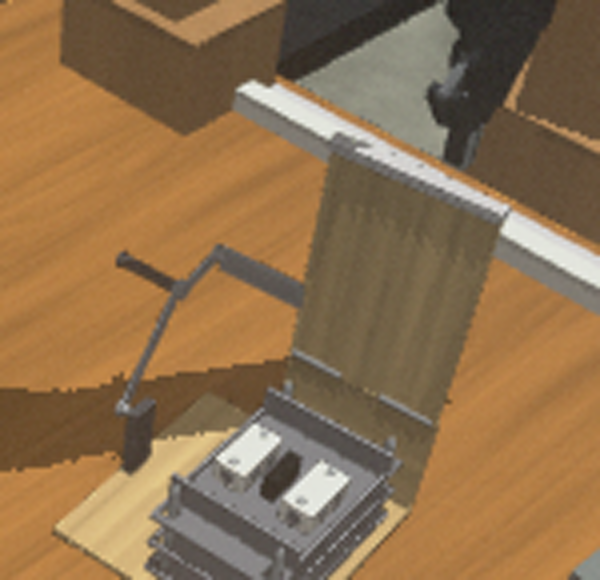

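```bash
python3 -m pendant '[[[0.25,-2,0],[-0.2,0.8,0],255],[[0.25,-2,0],[0,0,0],255],[[0.25,-2,0],[0,0,0],255],[[0.25,-2,-0.3],[0,0,0],255],[[0.12,-1,-0.4],[0,0,0],255],[[0,0,0],[0,0,0],255]]'
python3 - <<'E'
from h import *
st();sp();c=cam('scene');save(c,'s33.png',4,(270,60,420,205))
E
```

```text
clock: 50.28
position: [0.5766, 0.3417, 0.3303]
ee_rot: [0.665, 0.747, 0.006, -0.0]
ft_force: [-0.0, -0.5, 0.3]
grip_width: -0.003
t 50.27 p [0.5766 0.3417 0.3303] x [-0.115  0.993  0.008] z [ 0.008  0.009 -1.   ] F [-0.  -0.5  0.3] T [ 0.01 -0.02 -0.02] g -0.003
stand 0.1009 0.0007 0.3303
```

View pics/s33.png

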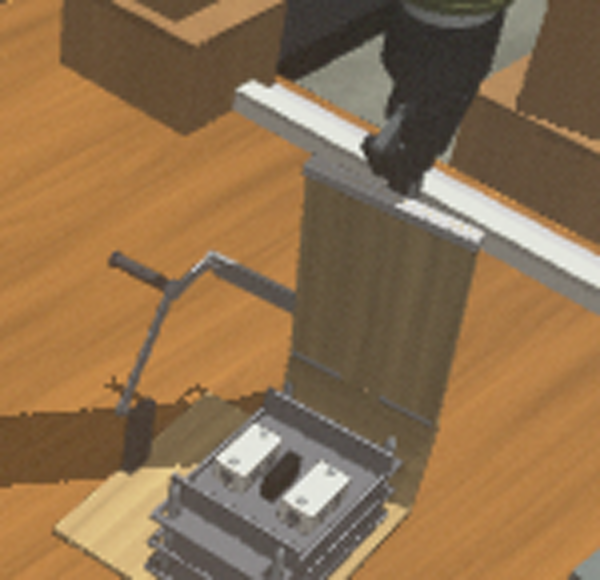

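```bash
python3 -m pendant '[[[0.27,-2.2,-1],[-0.5,0.5,0],255],[[0.27,-2.2,-1.1],[0,0,0],255],[[0.27,-2.15,-1.3],[0,0,0],255],[[0.26,-2.1,-1.4],[0,0,0],255],[[0,0,0],[0,0,0],255]]'
python3 - <<'E'
from h import *
st();sp();c=cam('scene');save(c,'s34.png',4,(270,60,420,205))
E
```

```text
clock: 50.95
position: [0.5852, 0.2602, 0.2836]
ee_rot: [0.662, 0.75, 0.002, -0.001]
ft_force: [-0.7, 0.0, 0.2]
grip_width: 0.005
t 50.95 p [0.5852 0.2602 0.2836] x [-0.124  0.992  0.005] z [ 0.001  0.005 -1.   ] F [-0.7  0.   0.2] T [ 0.   -0.02 -0.06] g 0.005
stand 0.019 0.0021 0.2836
```

View pics/s34.png

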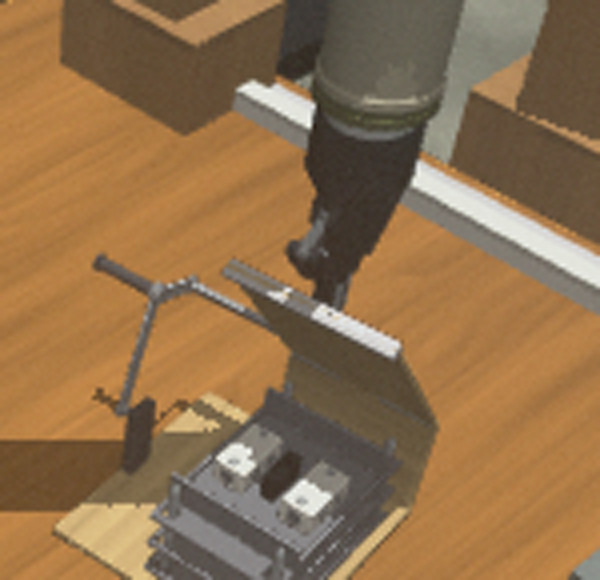

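```bash
python3 -m pendant '[[[0.24,-1.94,-1.8],[-0.2,0,0],255],[[0.24,-1.94,-1.8],[0,0,0],255],[[0.15,-1.2,-2.15],[0,0,0],255],[[0.15,-1.2,-2.15],[0,0,0],255],[[0,0,0],[0,0,0],255]]'
python3 - <<'E'
from h import *
st();sp();c=cam('scene');save(c,'s35.png',4,(270,60,420,205))
E
```

```text
clock: 51.62
position: [0.5909, 0.2081, 0.209]
ee_rot: [0.657, 0.754, 0.005, -0.0]
ft_force: [-0.1, -0.5, 0.4]
grip_width: 0.001
t 51.62 p [0.5909 0.2081 0.209 ] x [-0.136  0.991  0.007] z [ 0.006  0.008 -1.   ] F [-0.1 -0.5  0.4] T [0.04 0.05 0.06] g 0.001
stand -0.0334 0.0028 0.209
```

View pics/s35.png

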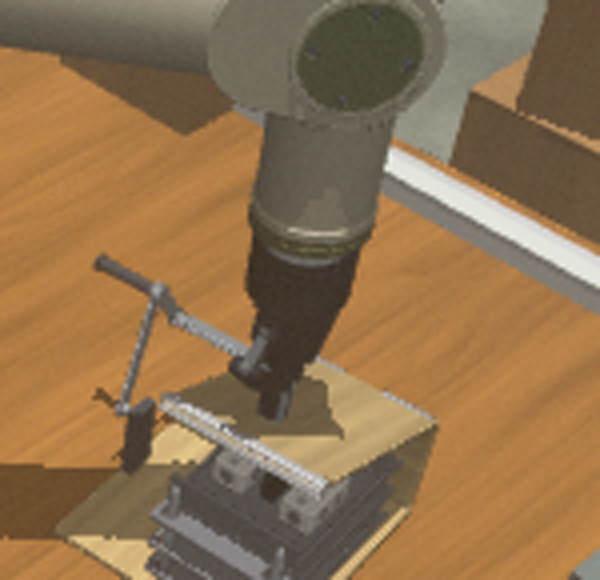

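```bash
python3 -m pendant '[[[0.1,-0.8,-2],[-0.4,0.3,0],255],[[0.1,-0.8,-2],[0,0,0],255],[[0,0,-1.3],[0,0,0],255],[[0,0,-0.8],[0,0,0],255],[[0,0,0],[0,0,0],255]]'
python3 - <<'E'
from h import *
st();sp();c=cam('scene');save(c,'s36.png',4,(270,60,420,205))
E
```

```text
clock: 52.3
position: [0.5927, 0.1956, 0.1475]
ee_rot: [0.656, 0.755, 0.003, 0.0]
ft_force: [-0.4, 0.3, 1.2]
grip_width: -0.0
t 52.3 p [0.5927 0.1956 0.1475] x [-0.14   0.99   0.003] z [ 0.004  0.003 -1.   ] F [-0.4  0.3  1.2] T [ 0.04 -0.06 -0.01] g -0.0
stand -0.046 0.0025 0.1475
```

View pics/s36.png

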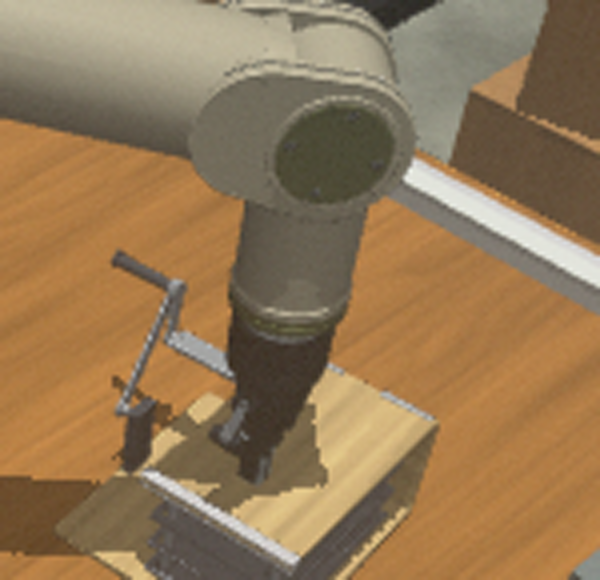

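```bash
python3 -m pendant '[[[0,0,-0.6],[0,0,0],255],[[0,0,-0.4],[0,0,0],255],[[0,0,0],[0,0,0],255]]'
python3 - <<'E'
from h import *
st();sp()
E
```

```text
clock: 52.72
position: [0.5933, 0.1963, 0.1393]
ee_rot: [0.656, 0.755, 0.004, 0.001]
ft_force: [-0.6, -1.3, 2.7]
grip_width: 0.001
t 52.73 p [0.5933 0.1963 0.1393] x [-0.14   0.99   0.003] z [ 0.006  0.004 -1.   ] F [-0.6 -1.3  2.7] T [-0.24  0.25  0.03] g 0.001
stand -0.0454 0.0018 0.1393
```

```bash
python3 -m pendant '[[[0,0,-0.4],[0,0,0],255],[[0,0,-0.3],[0,0,0],255],[[0,0,0],[0,0,0],255]]'
python3 - <<'E'
from h import *
st();sp()
E
```

```text
clock: 53.1
position: [0.5936, 0.1966, 0.1398]
ee_rot: [0.656, 0.755, 0.004, 0.003]
ft_force: [0.9, -0.5, -0.2]
grip_width: 0.003
t 53.1 p [0.5936 0.1966 0.1398] x [-0.14   0.99  -0.001] z [ 0.01   0.001 -1.   ] F [ 0.9 -0.5 -0.2] T [-0.01  0.04 -0.01] g 0.003
stand -0.0452 0.0016 0.1398
```

```bash
python3 -m pendant '[[[0,0,-0.8],[0,0,0],255],[[0,0,-0.8],[0,0,0],255]]'
python3 -m pendant '[[[0,0,0],[0,0,0],255],[[0,0,3],[0,0,0],255],[[0,0,5],[0,0,0],255],[[0,0,5],[0,0,0],255],[[2,-5,2],[0,0,0],255],[[2,-5,0],[0,0,0],255],[[0,-5,0],[0,0,0],255],[[0,-5,0],[0,0,0],255],[[0,0,0],[0,0,0],255],[[0,0,0],[0,0,0],255]]'
python3 - <<'E'
from h import *
st()
for n in ('scene','top'):
    c=cam(n);save(c,n+'37.png');W=c['W'];d=W[...,:2]-S;X=d@EX;Y=d@EY
    for lo in np.arange(-.10,.11,.03):
        k=(X>lo)&(X<lo+.03)&(abs(Y)<.065)&(W[...,2]>.09)&(W[...,2]<.2)
        if k.sum(): print(n,lo.round(2),k.sum(),np.median(W[k][:,2]).round(4))
    k=(abs(Y)<.065)&(W[...,2]>.11)&(W[...,2]<.14)&(X<.11)&(X>-.108)
    A=np.c_[X[k],Y[k],np.ones(k.sum())];print(np.linalg.lstsq(A,W[k][:,2],rcond=None)[0])
E
```

```text
clock: 53.35
position: [0.5941, 0.1973, 0.1382]
ee_rot: [0.656, 0.754, 0.003, 0.007]
ft_force: [-38.3, -25.7, 91.1]
grip_width: 0.003
clock: 54.6
position: [0.6347, -0.0077, 0.2921]
ee_rot: [0.655, 0.755, 0.005, 0.008]
ft_force: [-0.4, 0.5, -0.4]
grip_width: -0.0
t 54.6 p [ 0.6347 -0.0077  0.2921] x [-0.141  0.99  -0.006] z [ 0.019 -0.003 -1.   ] F [-0.4  0.5 -0.4] T [ 0.03 -0.04  0.  ] g -0.0
scene -0.1 248 0.1216
scene -0.07 270 0.1215
scene -0.04 258 0.1215
scene -0.01 243 0.1216
scene 0.02 240 0.1215
scene 0.05 227 0.1219
scene 0.08 222 0.1217
scene 0.11 98 0.122
[0.00205474 0.00133537 0.12154713]
top -0.1 388 0.1234
top -0.07 391 0.1226
top -0.04 393 0.1226
top -0.01 399 0.1231
top 0.02 389 0.1229
top 0.05 394 0.1231
top 0.08 395 0.1233
top 0.11 257 0.122
[-0.00081449 -0.00088406  0.12300775]
```

View pics/scene37.png

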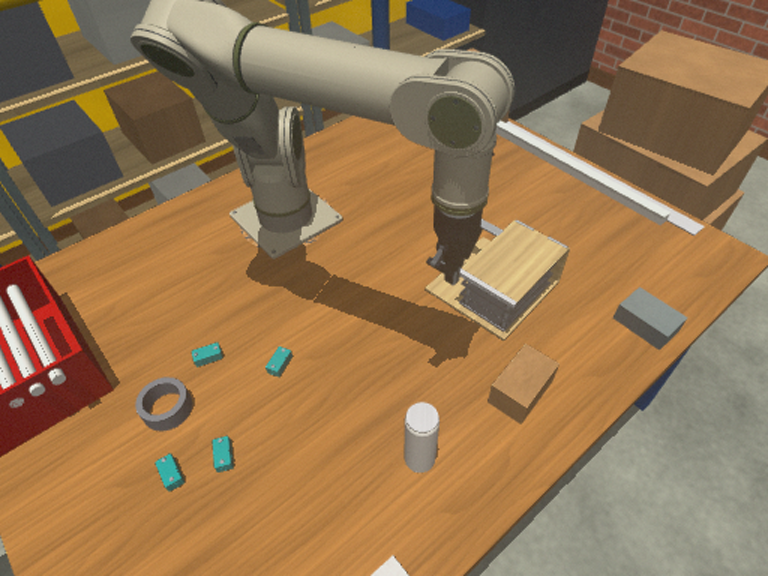

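View pics/top37.png

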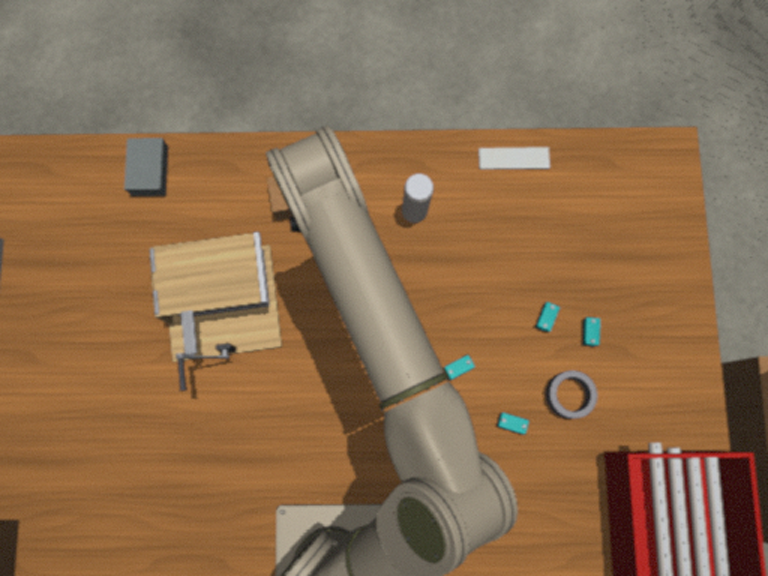

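```bash
python3 - <<'E'
from h import *
print(manip.hand_in());st()
E
```

```text
the job is handed in; nothing more can be done
None
the job is handed in; nothing more can be done
```

The job is handed in: all three grey trays are on the posts, both white junction boxes lie in the top tray, and the lid is shut. Hand-in reported no verdict.

- **Trays and boxes:** Before the lid closed, the top tray's floor read 83.5 mm above the bench, where 83 mm means all three trays are home. Both box tops read 109.4 mm, which fits boxes lying flat on the tray floor. One box was knocked aside during the run, so I measured it again before picking it up.
- **Stay and lid:** I gripped the knee pin and lifted it about 28 mm while the lid was still upright. I then pushed the lid over by its outer face. Its top now reads about 122 to 123 mm high and level to within 0.002 rad in both cameras, and the arm is clear of everything.
- **Last press:** My final press on the shut lid with the fingertips was harder than intended. The wrist force reached about 102 N, below the 120 N limit.
- **Other objects:** I moved nothing on purpose except the trays, the boxes and the stay and lid. The can and tape roll look unmoved in the last pictures; the carton is partly hidden in the top view but looks unmoved in the scene view.
- **Not checked:** With the lid shut, the trays and boxes could no longer be seen, so I did not check them again after closing. The run took about 55 s of the 210 s allowed.

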